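# Get the tasting plank out from behind the pots

### The job

The oak tasting plank is slid into the wooden riser and the salt pot, the white pot and the pepper mill stand in its way: stand all three upright on the black tray, then draw the plank straight out by its protruding end and lay it flat on the middle of the cork mat, lengthwise. After that put the salt pot, the white pot and the pepper mill each back where it stood. Set everything down gently rather than dropping it, and leave the oil bottle, the steamer stack and the terracotta bowl as they are.

Things in the scene. Friction and masses are not known exactly. Their poses are not given: they have to be found in the camera images.
- salt_pot_center (a point): Dark walnut salt pot with a pale wooden lid (fixed on, with a small knob): a slightly bulged round pot, 60 mm across at its widest, 46 mm high to the lid and 64 mm to the top of the knob, 140 g. The point is on its axis, 30 mm above its underside, z up; grip the round body anywhere across. It starts standing on the counter in front of the riser.
- white_pot_center (a point): White stoneware pot, open at the top with cream inside, a plain round 60 mm across and 54 mm high, wall 5 mm, 170 g. The point is on its axis half-way up (27 mm above its underside), z up. It starts standing on the counter in front of the riser.
- mill_center (a point): Brass pepper mill, a round cylinder 46 mm across up to 58 mm height with a dark ring near its top, a domed cap and knob to 81 mm, 220 g. The point is on its axis 40 mm above its underside, z up. The three things in front of the riser stand in a triangle in any order (two beside each other near the plank's end, one farther out), at least 20 mm apart; each must return to where it stood.
- plank_center (a point): Warm brown oak tasting plank, 230 mm long (x), 60 mm wide (y), 18 mm thick, 180 g, lying flat on the counter. The point is at its very middle, 9 mm above its underside; z up. At the start it is pushed in to the riser's back stop; its -x end sticks out of the riser's open front by 77 mm and has a small dark dot near its end on top; -x points straight out of the riser.
- riser: Dark wooden counter riser, fixed, 160 mm deep (x), 240 wide (y), 64 high, slatted top. Origin on the counter under its middle; open front faces its -x, 80 mm from the origin. Inside, two felt-lined rails along x (24 mm high, one sprung) grip the plank's sides: 3 to 8 N draw it out along the riser's -x, wiggling if it sticks; it is free after 155 mm. The counter in front is at height 0.
- tray: Black plastic tray, fixed: 280 mm long (x), 150 mm wide (y), rim 12 mm high and 4 mm thick, floor 4 mm thick. Origin under its middle. The side area for the three pots: room for them in a row along its length, 85 to 90 mm apart.
- mat: Brown cork mat, fixed: 260 mm long (x), 90 mm wide (y), 4 mm thick. Origin under its middle. The plank's centre belongs over its centre, the plank's length along the mat's, either way round.
- oil_bottle: Amber glass oil bottle with a black cap, 54 mm across, 100 mm high, standing at the back of the riser's top, 75 mm to the riser's -y side. Leave it. Origin at its underside.
- steamer: Stack of two small pale round bamboo steamers, 86 mm across, 56 mm high, standing at the back of the riser's top, on the riser's +y side. Leave it. Origin at its underside.
- terra_bowl: Terracotta bowl, 80 mm across, 40 mm high, standing on the far part of the counter. Leave it. Origin at its underside.
Mind the look-alikes: they are no part of the job. Of the things like the part that bears plank_center, leave any that is green or purple; of the rest the larger one is meant.

How it is judged:
On the way, in this order (a step that is already met when the one before it is completed fails the run):
1. the salt pot, the white pot and the pepper mill all stand upright on the black tray (x of salt_pot_center in the frame of tray between -0.14 and 0.14 m and y of salt_pot_center in the frame of tray between -0.075 and 0.075 m and z of salt_pot_center in the frame of tray below 0.039 m and angle between each of salt_pot_center, white_pot_center, mill_center's own z axis and vertical below 0.1 rad and x of white_pot_center in the frame of tray between -0.14 and 0.14 m and y of white_pot_center in the frame of tray between -0.075 and 0.075 m and z of white_pot_center in the frame of tray below 0.036 m and x of mill_center in the frame of tray between -0.14 and 0.14 m and y of mill_center in the frame of tray between -0.075 and 0.075 m and z of mill_center in the frame of tray below 0.049 m), for 0.2 s.
2. the plank lies flat on the middle of the cork mat, lengthwise, let go, while all three still stand on the tray (all of step 1 and horizontal distance between plank_center and mat below 0.015 m and angle between the x axis of plank_center and the x axis of mat, either way round below 0.17 rad and z of plank_center in the frame of mat below 0.018 m and angle between plank_center's own z axis and vertical below 0.1 rad and linear speed of plank below 0.02 m/s and contact force between the fingers and plank below 0.1 N), for 0.2 s.
At the end, for the whole second after the job is handed in: The salt pot, the white pot and the pepper mill each stand upright within 15 mm of where they stood at the start, and the plank lies flat on the cork mat, its centre within 15 mm of the mat's centre and its length within 0.17 rad (10 degrees) of the mat's; all at rest (distance of each of salt_pot_center, white_pot_center, mill_center from where it was at the start of the episode below 0.015 m and angle between each of salt_pot_center, white_pot_center, mill_center, plank_center's own z axis and vertical below 0.1 rad and linear speed of each of salt_pot, white_pot, mill, plank below 0.02 m/s and horizontal distance between plank_center and mat below 0.015 m and angle between the x axis of plank_center and the x axis of mat, either way round below 0.17 rad and z of plank_center in the frame of mat below 0.018 m); the robot touches nothing.
It fails at once if the salt pot, the white pot or the pepper mill is tipped over (more than 0.6 rad) (angle between any of salt_pot_center, white_pot_center, mill_center's own z axis and vertical above 0.6 rad).
It fails at once if a pot, the mill or the plank is dropped or flung (moves faster than 0.7 m/s with no finger on it) ((linear speed of salt_pot above 0.7 m/s and contact force between the fingers and salt_pot below 0.05 N) or (linear speed of white_pot above 0.7 m/s and contact force between the fingers and white_pot below 0.05 N) or (linear speed of mill above 0.7 m/s and contact force between the fingers and mill below 0.05 N) or (linear speed of plank above 0.7 m/s and contact force between the fingers and plank below 0.05 N)).
It fails at once if the oil bottle, the steamer stack or the terracotta bowl is pushed more than 20 mm or knocked over (distance of any of oil_bottle, steamer, terra_bowl from where it was at the start of the episode above 0.02 m or angle between any of oil_bottle, steamer, terra_bowl's own z axis and vertical above 0.3 rad).
It also fails if it takes over 152 s, if anything falls off the work surface, if the arm or the gripper's body presses on something with over 40 N, if the wrist force passes 120 N, or if a joint passes its speed limit or range.

### The arm

A 6-joint arm with a two-finger parallel gripper is mounted at the origin on the work surface. World frame = base frame: x ahead of the robot, y to its left, z up, the work surface at z = 0. Lengths are in m, angles in rad, forces in N, time in s.
With the tool pointing down it reaches from about 0.375 to 0.975 m from the base axis. Payload 3.8 kg.
Tool frame: the origin (TCP) lies midway between the tips of the shut fingers; the grasp point (between the pads) lies 19 mm behind it; z points along the fingers, y is the line along which they close (so a half turn about z gives the same grasp; the last joint's range is limited). The gripper opens to 85 mm and grips with 20 to 120 N. Pads are 22 mm wide; open, the fingers measure 114 mm over their backs; the gripper's body (76 mm by 85 mm) begins 54 mm behind the grasp point. The pads swing forward as they close: fully open they stand 13 mm farther back than shut.
Start: joints at [1.26, 0.264, 1.604, -0, 1.274, -0.037], TCP at [0.183, 0.65, 0.231] pointing down, gripper open.
Joint ranges: [-2.63, 2.63], [-0.94, 2.18], [0.31, 2.57], [-1.31, 4.45], [0, 2.66], [-2.55, 2.55]. Speed limits (rad/s): [2.57, 2.57, 3.14, 3.14, 3.14, 3.14].

### API

Orientations are given as a rotation vector (axis times angle).
In Python, from workcell import bot, imaging gives the robot as it stands.
- The arm moves only by the tool step_arm, never from a script. Its argument "series" is a list of rows, each an object of numbers: "grip": the closure, from -1 (fully open) to 1 (shut); "x", "y", "z": the shift along the tool's x, y, z normalised to -1 to 1, where 1 is 500 mm; "ax", "ay", "az": the turn, a rotation vector about the tool's x, y, z normalised to -1 to 1, where 1 is 30 degrees. A call has 1 to 12 rows; each row is the pose to reach, as a shift and turn from the pose commanded when the call began, along the tool's axes at that moment; what a row does not reach only later rows make up. A row lasts 1/10 s, in which the tool goes at most 50 mm and 8.59 degrees, less where a joint would pass 70% of its speed; a pose out of reach is approached as far as the arm can. A call with a number of a shift or a turn outside -1 to 1 is refused whole. A call with a gripper value outside its range is refused whole. The fingers move at their own pace and stop on an object; "force" is the grip in N (left out, the last holds). Time passes only in rows, so rows that repeat a pose let the fingers close. It gives the time, the measured TCP pose, the force, the opening and the grip force at its end, in the units of the state.
- bot.read_state(): the state, without advancing time (a new reading comes with each control period).
- imaging.read_camera(name): name is "scene" or "top" or "wrist"; returns a dict with "img" (420x560x3 uint8, red, green, blue), "fx", "fy", "cx", "cy" (pixels), "R" (3x3) and "t" (3): a world point X has camera coordinates R X + t. Camera axes: x right, y down, z forward; pixel columns grow to the right and rows downward; lengths in m; the calibration is good to about 2 mm. The wrist camera is an equidistant fisheye: a pixel r from the principal point sees the ray r / f radians off the axis. A picture is of the moment at which its call begins. There is no depth.
- bot.finish_job(): hands the job in; it is judged then, once.
The state is a dict: "time": time; "q": joint angles; "joint_vel": joint speeds; "joint_torque": joint torques, N m; "tool_pos": TCP position; "tcp_rot": TCP orientation; "wrist_force": force on the tool from outside, world axes, zero at the start; "torque": the same for the moment, N m; "width": opening from 0.0 (shut) to 1.0 (fully open); "grip_force": force on a finger pad.
Only numpy, scipy, OpenCV 4.12 (cv2) and the standard library are available. Lean on these libraries where they do the work, as an engineer would, in place of code of your own. Each camera call takes 0.05 s, during which the arm holds its last target. There are 200 camera calls.

## Working session

There is one attempt and no reset: what is moved stays moved. The work goes in short steps, Python scripts to look and compute and a tool call to move; the robot and the scene stay as the last step left them, time stands still between calls to the robot, and variables do not carry over. Pictures are saved under pics/ and viewed, at most 14 in all, crops included, and the job is handed in when it is done.

Besides the shell and the picture viewer there is one more tool, called by a JSON object that holds its "method" and its "body", one argument or row to a line. step_arm: Moves the arm, as the interface text tells. Scaled input: -1 to 1 covers 500 mm each way for a shift and 30 degrees each way for a turn. Its arguments: {"type":"object","properties":{"series":{"type":"array","items":{"type":"object","properties":{"grip":{"type":"number"},"x":{"type":"number","minimum":-1,"maximum":1},"y":{"type":"number","minimum":-1,"maximum":1},"z":{"type":"number","minimum":-1,"maximum":1},"ax":{"type":"number","minimum":-1,"maximum":1},"ay":{"type":"number","minimum":-1,"maximum":1},"az":{"type":"number","minimum":-1,"maximum":1}}}},"force":{"type":"number"}},"required":["series"]}

```bash
mkdir -p pics
python3 - <<'E'
from workcell import bot, imaging
import cv2,numpy as np
s=bot.read_state();print(s['time'],s['tool_pos'],s['tcp_rot'],s['width'])
for n in ['scene','top']:
    c=imaging.read_camera(n);cv2.imwrite(f'pics/{n}0.png',c['img'][:,:,::-1]);np.savez(f'{n}0.npz',**c)
    print(n,c['fx'],c['cx'],c['cy'],c['R'].round(3).tolist(),c['t'].round(3).tolist())
E
```

```text
0.0 [0.18229849 0.64913966 0.22994292] [-0.42868628 -3.11182658  0.00353875] 0.9998414117397855
scene 400.51039046508254 283.3523042416866 208.22954796322298 [[-0.166, 0.986, 0.005], [0.652, 0.114, -0.75], [-0.74, -0.121, -0.662]] [0.057, -0.332, 1.547]
top 450.10012818539855 277.9232577580326 216.48816638949677 [[-0.011, -1.0, 0.012], [-0.988, 0.009, -0.155], [0.155, -0.013, -0.988]] [0.014, 0.55, 0.969]
```

View pics/top0.png

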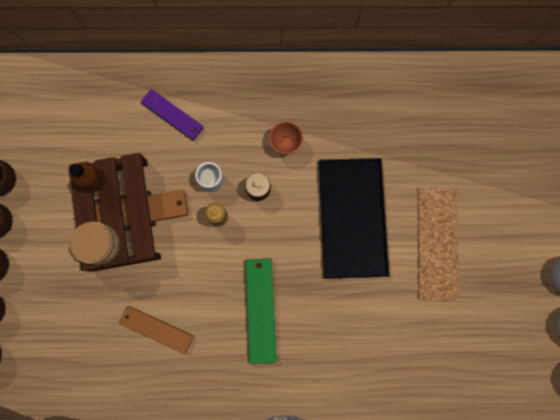

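View pics/scene0.png

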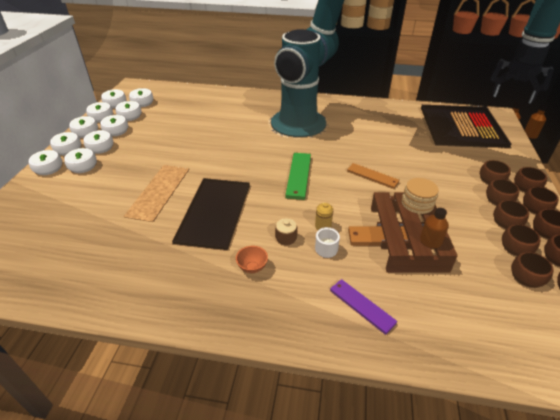

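The top view shows the white pot at (209,177), mill (216,213), salt pot (258,186), riser around (115,212), tray (354,218) and mat (438,244). Plank candidates are purple (172,114), green (261,310), small brown (156,329, about 75 px ≈ 165 mm) and the brown one in the riser (168,206). The one in the riser fits: it isn't green or purple, and it is the larger and wider (27 px ≈ 60 mm) of the two brown ones. I'll confirm with a crop.

```bash
cat > h.py <<'E'
import numpy as np,cv2
from scipy.spatial.transform import Rotation as Ro
from workcell import bot,imaging
def ray(c,u,v,z,fish=False):
    "world point at height z seen at pixel u,v"
    a=np.array([(u-c['cx'])/c['fx'],(v-c['cy'])/c['fy']])
    if fish:
        th=np.hypot(*a); d=np.array([*(a/th*np.sin(th)),np.cos(th)]) if th>1e-9 else np.array([0,0,1.])
    else: d=np.array([*a,1])
    o=-c['R'].T@c['t']; d=c['R'].T@d
    return (o+d*(z-o[2])/d[2]).round(4)
def proj(c,X,fish=False):
    p=c['R']@np.asarray(X,float)+c['t']
    r=np.hypot(p[0],p[1])
    k=np.arctan2(r,p[2])/max(r,1e-9) if fish else 1/p[2]
    return np.array([c['cx']+c['fx']*p[0]*k,c['cy']+c['fy']*p[1]*k])
def crop(c,n,x0,y0,x1,y1,k):
    cv2.imwrite(f'pics/{n}.png',cv2.resize(np.ascontiguousarray(c['img'][y0:y1,x0:x1,::-1]),None,fx=k,fy=k,interpolation=cv2.INTER_CUBIC))
def go(P,az=None):
    "shift in tool axes /0.5 to world P; az = world yaw of tool closing axis y (rad), shown as turn about tool z"
    s=bot.read_state();R=Ro.from_rotvec(s['tcp_rot']).as_matrix()
    print('xyz',(R.T@(np.asarray(P)-s['tool_pos'])/.5).round(4),'pos',s['tool_pos'].round(4),'yaw_y',np.degrees(np.arctan2(R[1,1],R[0,1])).round(2),'tz',R[:,2].round(4),'t',round(s['time'],2))
E
python3 - <<'E'
from h import *
c=dict(np.load('top0.npz'))
crop(c,'c1',60,130,300,290,3)
d=cv2.resize(c['img'][140:310,300:470],None,fx=3,fy=3)
# tray, mat by colour
img=c['img'].astype(int);
def rect(m,z,n):
    m=cv2.morphologyEx(m.astype(np.uint8),cv2.MORPH_OPEN,np.ones((3,3)))
    cs,_=cv2.findContours(m,0,2);k=max(cs,key=cv2.contourArea)
    b=cv2.boxPoints(cv2.minAreaRect(k));P=np.array([ray(c,*p,z)[:2] for p in b])
    e=P[1]-P[0],P[2]-P[1];L=max(e,key=np.linalg.norm)
    print(n,b.round(0).tolist(),'c',P.mean(0).round(4),'sizes',[np.linalg.norm(x).round(3) for x in e],'ang',np.degrees(np.arctan2(L[1],L[0])).round(1))
R=np.zeros(img.shape[:2],bool);T=R.copy();T[140:300,300:400]=1
rect((img.sum(2)<120)&T,.008,'tray')
M=R.copy();M[170:310,405:470]=1
hsv=cv2.cvtColor(c['img'],cv2.COLOR_RGB2HSV)
print(hsv[240,438],hsv[240,475],hsv[206,165],hsv[200,220])
rect((hsv[...,0]<13)&M,.004,'mat')
E
```

```text
tray [[318.0, 160.0], [383.0, 157.0], [388.0, 275.0], [323.0, 278.0]] c [ 0.5538 -0.1672] sizes [np.float64(0.155), np.float64(0.28)] ang 179.8
[ 14 132 141] [ 15 114 146] [ 13 172 135] [ 14 113 133]Traceback (most recent call last):
  File "<stdin>", line 18, in <module>
  File "<stdin>", line 9, in rect
ValueError: max() iterable argument is empty
```

View pics/c1.png

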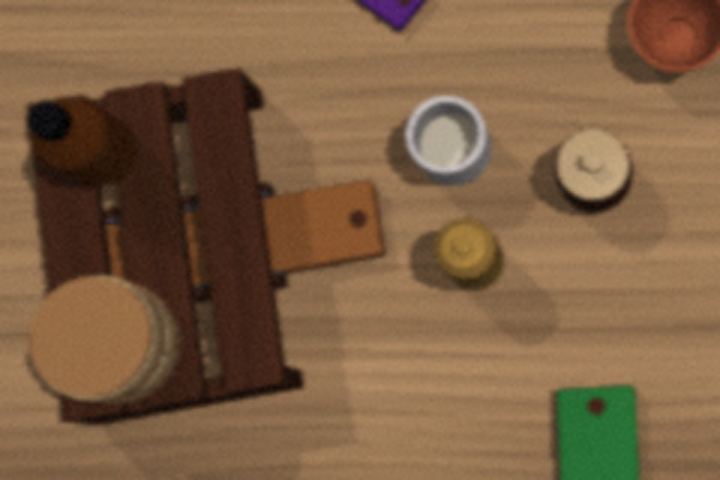

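Confirmed: the brown plank in the riser has its dot at crop (358,218) and end corners at (375,181) and (384,254). The white pot's rim centre is (446,138), the mill's knob (464,246) and the salt lid (592,163).

Run:
```python
from h import *
c=dict(np.load('top0.npz'))
f=lambda x,y:(60+(x+.5)/3-.5,130+(y+.5)/3-.5)
for n,x,y,z in [('white',446,138,.054),('mill',464,246,.079),('salt',592,163,.046),('plankA',375,181,.018),('plankB',384,254,.018),('pa2',265,197,.018),('pb2',275,270,.018),('riserfr_a',241,70,.064),('riserfr_b',282,384,.064),('terra',678,25,.04)]:
    print(n,ray(c,*f(x,y),z))
for p in [(418,188),(455,188),(457,299.5),(419,299)]: print('mat',ray(c,*p,.004))
# reference via scene cam
s=dict(np.load('scene0.npz'))
crop(s,'c2',125,150,365,270,3)
for p in [(327,234,.054),(324,207,.079),(286,225,.046)]: print(ray(s,*p))
go([.6,0,.2])
```

```text
white [0.6428 0.1645 0.054 ]
mill [0.5563 0.1469 0.079 ]
salt [0.6246 0.0554 0.046 ]
plankA [0.6182 0.2241 0.018 ]
plankB [0.5609 0.216  0.018 ]
pa2 [0.6063 0.3085 0.018 ]
pb2 [0.5493 0.2989 0.018 ]
riserfr_a [0.6937 0.3167 0.064 ]
riserfr_b [0.4591 0.2788 0.064 ]
terra [ 0.7346 -0.0113  0.04  ]
mat [ 0.6214 -0.3242  0.004 ]
mat [ 0.6207 -0.4123  0.004 ]
mat [ 0.3608 -0.398   0.004 ]
mat [ 0.3629 -0.3111  0.004 ]
[0.6428 0.1626 0.054 ]
[0.5691 0.1465 0.079 ]
[0.6199 0.0535 0.046 ]
xyz [-1.1554 -1.024   0.0621] pos [0.1823 0.6492 0.23  ] yaw_y 74.31 tz [-7.e-04 -2.e-03 -1.e+00] t 0.1
```

View pics/c2.png

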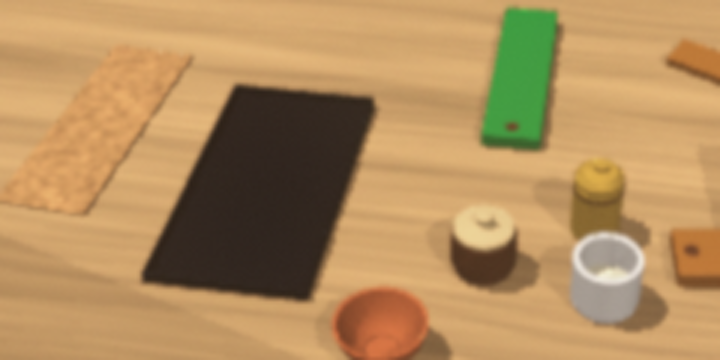

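The scene crop agrees: salt lid (484,228), mill knob (601,163), white rim (607,255), with the tray and mat clear. Setting out.

{"method": "step_arm", "body": {
  "series": [
    {"x":-0.62,"y":-0.45,"z":-0.04,"az":-0.52,"grip":-1},
    {"x":-0.62,"y":-0.45,"z":-0.04,"az":-0.52,"grip":-1},
    {"x":-0.62,"y":-0.45,"z":-0.04,"az":-0.52,"grip":-1},
    {"x":-0.62,"y":-0.45,"z":-0.04,"az":-0.52,"grip":-1},
    {"x":-0.62,"y":-0.45,"z":-0.04,"az":-0.52,"grip":-1},
    {"x":-0.62,"y":-0.45,"z":-0.04,"az":-0.52,"grip":-1},
    {"x":-0.62,"y":-0.45,"z":-0.04,"az":-0.52,"grip":-1},
    {"x":-0.62,"y":-0.45,"z":-0.04,"az":-0.52,"grip":-1},
    {"x":-0.62,"y":-0.45,"z":-0.04,"az":-0.52,"grip":-1}
  ]
}}

```text
validation failed for argument at $.se...
```

Run:
```python
from h import *
go([.622,.09,.25])
s=dict(np.load('scene0.npz'));t=dict(np.load('top0.npz'))
def tri(a,b):
    P=lambda c:np.diag([1,1,1])@np.array([[c['fx'],0,c['cx']],[0,c['fy'],c['cy']],[0,0,1]])@np.c_[c['R'],c['t']]
    X=cv2.triangulatePoints(P(t),P(s),np.array(a,float),np.array(b,float)).ravel();return (X[:3]/X[3]).round(4)
print('mill',tri((214.5,211.8),(325.2,204.2)), ray(s,325.2,204.2,.081),'salt',tri((257.2,184.2),(286,225.7)),'white',tri((208.5,175.8),(327,233)))
```

```text
xyz [-1.1491 -0.839  -0.0383] pos [0.1823 0.6492 0.23  ] yaw_y 74.31 tz [-7.e-04 -2.e-03 -1.e+00] t 0.1
mill [0.5561 0.1475 0.0778] [0.5596 0.1486 0.081 ] salt [0.6238 0.0546 0.0474] white [0.6419 0.1631 0.0568]
```

{"method": "step_arm", "body": {
  "series": [
    {"x":-0.62,"y":-0.45,"z":-0.04,"ax":0,"ay":0,"az":-0.52,"grip":-1}
  ]
}}

```text
time: 0.2
tool_pos: [0.2107, 0.613, 0.2322]
tcp_rot: [-0.183, -3.134, -0.0]
wrist_force: [1.3, 0.0, -0.3]
width: 1.001
grip_force: 0.0
```

```bash
python3 -c "
from h import *
go([.42,.35,.25]);go([.622,.09,.25])"
```

```text
xyz [-0.477  -0.4735 -0.0366] pos [0.2107 0.613  0.2322] yaw_y 83.3 tz [-2.1e-03  3.0e-04 -1.0e+00] t 0.2
xyz [-0.9389 -0.9428 -0.0376] pos [0.2107 0.613  0.2322] yaw_y 83.3 tz [-2.1e-03  3.0e-04 -1.0e+00] t 0.2
```

{"method": "step_arm", "body": {
  "series": [
    {"x":-0.94,"y":-0.94,"z":-0.04,"ax":0,"ay":0,"az":-0.22,"grip":-1},
    {"x":-0.94,"y":-0.94,"z":-0.04,"ax":0,"ay":0,"az":-0.22,"grip":-1},
    {"x":-0.94,"y":-0.94,"z":-0.04,"ax":0,"ay":0,"az":-0.22,"grip":-1},
    {"x":-0.94,"y":-0.94,"z":-0.04,"ax":0,"ay":0,"az":-0.22,"grip":-1},
    {"x":-0.94,"y":-0.94,"z":-0.04,"ax":0,"ay":0,"az":-0.22,"grip":-1},
    {"x":-0.94,"y":-0.94,"z":-0.04,"ax":0,"ay":0,"az":-0.22,"grip":-1},
    {"x":-0.94,"y":-0.94,"z":-0.04,"ax":0,"ay":0,"az":-0.22,"grip":-1},
    {"x":-0.94,"y":-0.94,"z":-0.04,"ax":0,"ay":0,"az":-0.22,"grip":-1},
    {"x":-0.94,"y":-0.94,"z":-0.04,"ax":0,"ay":0,"az":-0.22,"grip":-1},
    {"x":-0.94,"y":-0.94,"z":-0.04,"ax":0,"ay":0,"az":-0.22,"grip":-1},
    {"x":-0.94,"y":-0.94,"z":-0.04,"ax":0,"ay":0,"az":-0.22,"grip":-1},
    {"x":-0.94,"y":-0.94,"z":-0.04,"ax":0,"ay":0,"az":-0.22,"grip":-1}
  ]
}}

```text
time: 1.4
tool_pos: [0.5826, 0.1356, 0.2516]
tcp_rot: [-0.014, -3.141, -0.0]
wrist_force: [0.5, 0.4, -0.8]
width: 0.997
grip_force: 0.0
```

```bash
python3 -c "
from h import *
c=imaging.read_camera('wrist');np.savez('w1.npz',**c);crop(c,'w1',0,0,560,420,1.4)
go([.622,.055,.12]);print(c['fx'])
for n,p in dict(salt=[.6235,.0546,.046],white=[.642,.163,.054],mill=[.557,.1475,.081],pA=[.6182,.2241,.018],pB=[.5609,.216,.018]).items(): print(n,(proj(c,p,True)*1.4).round(0))"
```

```text
xyz [-0.0703 -0.1461  0.2646] pos [0.5872 0.1292 0.2518] yaw_y 89.29 tz [ 0.004  -0.0053 -1.    ] t 1.45
325.19226210127806
salt [294. 300.]
white [426. 324.]
mill [409. 226.]
pA [492. 282.]
pB [487. 218.]
```

View pics/w1.png

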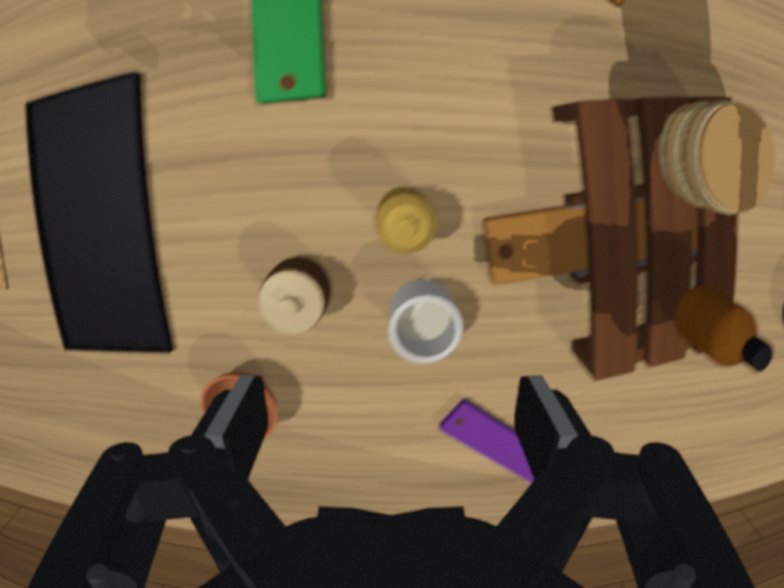

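Predicted points match the picture within 3 px: salt (291,300), white (425,323), mill (407,227), plank corners (492,283) and (484,220). Going above the salt pot.

{"method": "step_arm", "body": {
  "series": [
    {"x":-0.072,"y":-0.148,"z":0.1,"ax":0,"ay":0,"az":0,"grip":-1},
    {"x":-0.072,"y":-0.148,"z":0.26,"ax":0,"ay":0,"az":0,"grip":-1},
    {"x":-0.072,"y":-0.148,"z":0.26,"ax":0,"ay":0,"az":0,"grip":-1},
    {"x":-0.072,"y":-0.148,"z":0.26,"ax":0,"ay":0,"az":0,"grip":-1},
    {"x":-0.072,"y":-0.148,"z":0.26,"ax":0,"ay":0,"az":0,"grip":-1},
    {"x":-0.072,"y":-0.148,"z":0.26,"ax":0,"ay":0,"az":0,"grip":-1}
  ]
}}

```text
time: 2.05
tool_pos: [0.6183, 0.064, 0.1237]
tcp_rot: [0.013, 3.14, 0.001]
wrist_force: [-0.2, -0.8, 0.4]
width: 1.001
grip_force: 0.0
```

```bash
python3 -c "
from h import *
go([.6232,.0546,.010])"
```

```text
xyz [-0.0096 -0.0189  0.2273] pos [0.6183 0.064  0.1237] yaw_y 89.52 tz [ 2.e-03  5.e-04 -1.e+00] t 2.05
```

{"method": "step_arm", "body": {
  "series": [
    {"x":-0.01,"y":-0.018,"z":0.05,"ax":0,"ay":0,"az":-0.02,"grip":-1},
    {"x":-0.01,"y":-0.018,"z":0.12,"ax":0,"ay":0,"az":-0.02,"grip":-1},
    {"x":-0.01,"y":-0.018,"z":0.18,"ax":0,"ay":0,"az":-0.02,"grip":-1},
    {"x":-0.01,"y":-0.018,"z":0.227,"ax":0,"ay":0,"az":-0.02,"grip":-1},
    {"x":-0.01,"y":-0.018,"z":0.227,"ax":0,"ay":0,"az":-0.02,"grip":-1},
    {"x":-0.01,"y":-0.018,"z":0.227,"ax":0,"ay":0,"az":-0.02,"grip":-1}
  ]
}}

```text
time: 2.65
tool_pos: [0.624, 0.0552, 0.011]
tcp_rot: [-0.005, 3.138, 0.0]
wrist_force: [1.5, -0.5, -0.4]
width: 0.998
grip_force: 0.0
```

```bash
python3 -c "
from h import *
go([.6232,.0546,.010])"
```

```text
xyz [ 0.0017 -0.0011  0.0019] pos [0.624  0.0552 0.011 ] yaw_y 90.17 tz [ 3.4e-03  3.0e-04 -1.0e+00] t 2.65
```

Good. Closing now.

{"method": "step_arm", "body": {
  "force": 30,
  "series": [
    {"x":0,"y":0,"z":0,"ax":0,"ay":0,"az":0,"grip":0},
    {"x":0,"y":0,"z":0,"ax":0,"ay":0,"az":0,"grip":1},
    {"x":0,"y":0,"z":0,"ax":0,"ay":0,"az":0,"grip":1},
    {"x":0,"y":0,"z":0,"ax":0,"ay":0,"az":0,"grip":1},
    {"x":0,"y":0,"z":0,"ax":0,"ay":0,"az":0,"grip":1},
    {"x":0,"y":0,"z":0,"ax":0,"ay":0,"az":0,"grip":1}
  ]
}}

```text
time: 3.25
tool_pos: [0.6245, 0.0546, 0.0116]
tcp_rot: [-0.003, 3.137, 0.001]
wrist_force: [-0.7, 1.4, 6.4]
width: 0.689
grip_force: 31.3
```

```bash
python3 -c "
from h import *
go([.6232,.0546,.010]);go([.642,-.167,.11])"
```

```text
xyz [ 0.0026 -0.      0.0032] pos [0.6245 0.0546 0.0116] yaw_y 90.1 tz [ 4.6e-03  7.0e-04 -1.0e+00] t 3.25
xyz [-0.0352 -0.4432 -0.197 ] pos [0.6245 0.0546 0.0116] yaw_y 90.1 tz [ 4.6e-03  7.0e-04 -1.0e+00] t 3.25
```

{"method": "step_arm", "body": {
  "series": [
    {"x":0,"y":0,"z":-0.06,"ax":0,"ay":0,"az":0,"grip":1},
    {"x":0,"y":0,"z":-0.14,"ax":0,"ay":0,"az":0,"grip":1},
    {"x":0,"y":-0.04,"z":-0.197,"ax":0,"ay":0,"az":0,"grip":1},
    {"x":-0.01,"y":-0.12,"z":-0.197,"ax":0,"ay":0,"az":0,"grip":1},
    {"x":-0.02,"y":-0.2,"z":-0.197,"ax":0,"ay":0,"az":0,"grip":1},
    {"x":-0.035,"y":-0.28,"z":-0.197,"ax":0,"ay":0,"az":0,"grip":1},
    {"x":-0.035,"y":-0.36,"z":-0.197,"ax":0,"ay":0,"az":0,"grip":1},
    {"x":-0.035,"y":-0.42,"z":-0.197,"ax":0,"ay":0,"az":0,"grip":1},
    {"x":-0.035,"y":-0.443,"z":-0.197,"ax":0,"ay":0,"az":0,"grip":1},
    {"x":-0.035,"y":-0.443,"z":-0.197,"ax":0,"ay":0,"az":0,"grip":1},
    {"x":-0.035,"y":-0.443,"z":-0.197,"ax":0,"ay":0,"az":0,"grip":1}
  ]
}}

```text
time: 4.35
tool_pos: [0.6401, -0.1665, 0.1072]
tcp_rot: [-0.002, 3.142, 0.001]
wrist_force: [-0.1, 0.4, -2.1]
width: 0.683
grip_force: 33.7
```

```bash
python3 -c "
from h import *
go([.642,-.167,.017])"
```

```text
xyz [-0.0039 -0.0011  0.1803] pos [ 0.6401 -0.1665  0.1072] yaw_y 90.09 tz [ 1.e-04  8.e-04 -1.e+00] t 4.35
```

{"method": "step_arm", "body": {
  "series": [
    {"x":-0.004,"y":0,"z":0.05,"ax":0,"ay":0,"az":0,"grip":1},
    {"x":-0.004,"y":0,"z":0.1,"ax":0,"ay":0,"az":0,"grip":1},
    {"x":-0.004,"y":0,"z":0.14,"ax":0,"ay":0,"az":0,"grip":1},
    {"x":-0.004,"y":0,"z":0.16,"ax":0,"ay":0,"az":0,"grip":1},
    {"x":-0.004,"y":0,"z":0.17,"ax":0,"ay":0,"az":0,"grip":1},
    {"x":-0.004,"y":0,"z":0.175,"ax":0,"ay":0,"az":0,"grip":1},
    {"x":-0.004,"y":0,"z":0.179,"ax":0,"ay":0,"az":0,"grip":1},
    {"x":-0.004,"y":0,"z":0.18,"ax":0,"ay":0,"az":0,"grip":1}
  ]
}}

```text
time: 5.15
tool_pos: [0.643, -0.1674, 0.0179]
tcp_rot: [-0.003, 3.14, -0.001]
wrist_force: [-0.2, -0.5, -1.3]
width: 0.686
grip_force: 33.7
```

{"method": "step_arm", "body": {
  "series": [
    {"x":0,"y":0,"z":0.002,"ax":0,"ay":0,"az":0,"grip":1},
    {"x":0,"y":0,"z":0.004,"ax":0,"ay":0,"az":0,"grip":1},
    {"x":0,"y":0,"z":0.004,"ax":0,"ay":0,"az":0,"grip":1}
  ]
}}

```text
time: 5.45
tool_pos: [0.6426, -0.1676, 0.0157]
tcp_rot: [-0.003, 3.141, -0.001]
wrist_force: [-0.9, -0.2, 0.8]
width: 0.683
grip_force: 33.9
```

{"method": "step_arm", "body": {
  "series": [
    {"x":0,"y":0,"z":0,"ax":0,"ay":0,"az":0,"grip":0},
    {"x":0,"y":0,"z":0,"ax":0,"ay":0,"az":0,"grip":-1},
    {"x":0,"y":0,"z":0,"ax":0,"ay":0,"az":0,"grip":-1},
    {"x":0,"y":0,"z":0,"ax":0,"ay":0,"az":0,"grip":-1},
    {"x":0,"y":0,"z":-0.05,"ax":0,"ay":0,"az":0,"grip":-1},
    {"x":0,"y":0,"z":-0.12,"ax":0,"ay":0,"az":0,"grip":-1},
    {"x":0,"y":0,"z":-0.2,"ax":0,"ay":0,"az":0,"grip":-1},
    {"x":0,"y":0.1,"z":-0.25,"ax":0,"ay":0,"az":0,"grip":-1},
    {"x":0,"y":0.2,"z":-0.25,"ax":0,"ay":0,"az":0,"grip":-1},
    {"x":0,"y":0.3,"z":-0.25,"ax":0,"ay":0,"az":0,"grip":-1},
    {"x":0,"y":0.4,"z":-0.25,"ax":0,"ay":0,"az":0,"grip":-1},
    {"x":0,"y":0.5,"z":-0.25,"ax":0,"ay":0,"az":0,"grip":-1}
  ]
}}

```text
time: 6.65
tool_pos: [0.6415, 0.0792, 0.1402]
tcp_rot: [-0.002, 3.141, 0.0]
wrist_force: [1.2, 0.0, -0.0]
width: 0.997
grip_force: 0.0
```

```bash
python3 -c "
from h import *
go([.642,.163,.012])"
```

```text
xyz [-0.0011  0.1676  0.2565] pos [0.6415 0.0792 0.1402] yaw_y 90.08 tz [ 7.e-04  1.e-04 -1.e+00] t 6.65
```

{"method": "step_arm", "body": {
  "series": [
    {"x":0,"y":0.1,"z":0,"ax":0,"ay":0,"az":0,"grip":-1},
    {"x":0,"y":0.161,"z":0,"ax":0,"ay":0,"az":0,"grip":-1},
    {"x":0,"y":0.161,"z":0.06,"ax":0,"ay":0,"az":0,"grip":-1},
    {"x":0,"y":0.161,"z":0.1,"ax":0,"ay":0,"az":0,"grip":-1},
    {"x":0,"y":0.161,"z":0.1,"ax":0,"ay":0,"az":0,"grip":-1}
  ]
}}

```text
time: 7.15
tool_pos: [0.6383, 0.1578, 0.0859]
tcp_rot: [0.005, -3.134, 0.002]
wrist_force: [-0.8, -0.5, -1.6]
width: 0.998
grip_force: 0.0
```

```bash
python3 -c "
from h import *
go([.642,.163,.012])"
```

```text
xyz [-0.0085  0.0105  0.1477] pos [0.6383 0.1578 0.0859] yaw_y 90.17 tz [-0.0072 -0.0015 -1.    ] t 7.15
```

{"method": "step_arm", "body": {
  "series": [
    {"x":-0.001,"y":0.004,"z":0.02,"ax":0,"ay":0,"az":0,"grip":-1},
    {"x":-0.001,"y":0.004,"z":0.06,"ax":0,"ay":0,"az":0,"grip":-1},
    {"x":-0.001,"y":0.004,"z":0.1,"ax":0,"ay":0,"az":0,"grip":-1},
    {"x":-0.001,"y":0.004,"z":0.147,"ax":0,"ay":0,"az":0,"grip":-1},
    {"x":-0.001,"y":0.004,"z":0.147,"ax":0,"ay":0,"az":0,"grip":-1},
    {"x":-0.001,"y":0.004,"z":0.147,"ax":0,"ay":0,"az":0,"grip":-1}
  ]
}}

```text
time: 7.75
tool_pos: [0.6425, 0.1596, 0.017]
tcp_rot: [-0.002, 3.141, 0.0]
wrist_force: [0.8, 0.1, 0.1]
width: 0.998
grip_force: 0.0
```

{"method": "step_arm", "body": {
  "series": [
    {"x":0,"y":0.007,"z":0.008,"ax":0,"ay":0,"az":0,"grip":-1},
    {"x":0,"y":0.007,"z":0.008,"ax":0,"ay":0,"az":0,"grip":-1},
    {"x":0,"y":0.007,"z":0.008,"ax":0,"ay":0,"az":0,"grip":0},
    {"x":0,"y":0.007,"z":0.008,"ax":0,"ay":0,"az":0,"grip":1},
    {"x":0,"y":0.007,"z":0.008,"ax":0,"ay":0,"az":0,"grip":1},
    {"x":0,"y":0.007,"z":0.008,"ax":0,"ay":0,"az":0,"grip":1},
    {"x":0,"y":0.007,"z":0.008,"ax":0,"ay":0,"az":0,"grip":1},
    {"x":0,"y":0.007,"z":0.008,"ax":0,"ay":0,"az":0,"grip":1}
  ]
}}

```text
time: 8.55
tool_pos: [0.6428, 0.1637, 0.0136]
tcp_rot: [-0.003, 3.14, 0.001]
wrist_force: [-0.7, 0.1, 5.1]
width: 0.71
grip_force: 33.3
```

```bash
python3 -c "
from h import *
go([.554,-.167,.11])"
```

```text
xyz [ 0.1786 -0.6609 -0.1934] pos [0.6428 0.1637 0.0136] yaw_y 90.1 tz [ 1.7e-03  5.0e-04 -1.0e+00] t 8.55
```

{"method": "step_arm", "body": {
  "series": [
    {"x":0,"y":0,"z":-0.06,"ax":0,"ay":0,"az":0,"grip":1},
    {"x":0,"y":0,"z":-0.14,"ax":0,"ay":0,"az":0,"grip":1},
    {"x":0,"y":-0.04,"z":-0.22,"ax":0,"ay":0,"az":0,"grip":1},
    {"x":0,"y":-0.12,"z":-0.22,"ax":0,"ay":0,"az":0,"grip":1},
    {"x":0.01,"y":-0.21,"z":-0.22,"ax":0,"ay":0,"az":0,"grip":1},
    {"x":0.03,"y":-0.3,"z":-0.22,"ax":0,"ay":0,"az":0,"grip":1},
    {"x":0.07,"y":-0.38,"z":-0.22,"ax":0,"ay":0,"az":0,"grip":1},
    {"x":0.11,"y":-0.46,"z":-0.22,"ax":0,"ay":0,"az":0,"grip":1},
    {"x":0.15,"y":-0.54,"z":-0.22,"ax":0,"ay":0,"az":0,"grip":1},
    {"x":0.178,"y":-0.61,"z":-0.22,"ax":0,"ay":0,"az":0,"grip":1},
    {"x":0.178,"y":-0.661,"z":-0.22,"ax":0,"ay":0,"az":0,"grip":1},
    {"x":0.178,"y":-0.661,"z":-0.22,"ax":0,"ay":0,"az":0,"grip":1}
  ]
}}

```text
time: 9.75
tool_pos: [0.5525, -0.1704, 0.1218]
tcp_rot: [-0.003, -3.141, 0.002]
wrist_force: [-0.8, 0.5, -1.7]
width: 0.705
grip_force: 33.6
```

```bash
python3 -c "
from h import *
go([.554,-.167,.0185])"
```

```text
xyz [-0.0032  0.0071  0.2066] pos [ 0.5525 -0.1704  0.1218] yaw_y 89.89 tz [-8.e-04 -1.e-03 -1.e+00] t 9.75
```

{"method": "step_arm", "body": {
  "series": [
    {"x":-0.002,"y":0.003,"z":0.07,"ax":0,"ay":0,"az":0,"grip":1},
    {"x":-0.002,"y":0.003,"z":0.13,"ax":0,"ay":0,"az":0,"grip":1},
    {"x":-0.002,"y":0.003,"z":0.17,"ax":0,"ay":0,"az":0,"grip":1},
    {"x":-0.002,"y":0.003,"z":0.19,"ax":0,"ay":0,"az":0,"grip":1},
    {"x":-0.002,"y":0.003,"z":0.2,"ax":0,"ay":0,"az":0,"grip":1},
    {"x":-0.002,"y":0.003,"z":0.206,"ax":0,"ay":0,"az":0,"grip":1},
    {"x":-0.002,"y":0.003,"z":0.206,"ax":0,"ay":0,"az":0,"grip":1},
    {"x":-0.002,"y":0.003,"z":0.206,"ax":0,"ay":0,"az":0,"grip":1}
  ]
}}

```text
time: 10.55
tool_pos: [0.5557, -0.1661, 0.0206]
tcp_rot: [-0.003, 3.14, -0.001]
wrist_force: [-0.3, -0.2, -0.8]
width: 0.708
grip_force: 33.6
```

{"method": "step_arm", "body": {
  "series": [
    {"x":0,"y":0,"z":0.003,"ax":0,"ay":0,"az":0,"grip":1},
    {"x":0,"y":0,"z":0.006,"ax":0,"ay":0,"az":0,"grip":1},
    {"x":0,"y":0,"z":0.006,"ax":0,"ay":0,"az":0,"grip":1}
  ]
}}

```text
time: 10.85
tool_pos: [0.5554, -0.1661, 0.0176]
tcp_rot: [-0.003, 3.14, -0.001]
wrist_force: [-1.1, 0.8, 4.3]
width: 0.705
grip_force: 34.0
```

{"method": "step_arm", "body": {
  "series": [
    {"x":0,"y":0,"z":0,"ax":0,"ay":0,"az":0,"grip":0},
    {"x":0,"y":0,"z":0,"ax":0,"ay":0,"az":0,"grip":-1},
    {"x":0,"y":0,"z":0,"ax":0,"ay":0,"az":0,"grip":-1},
    {"x":0,"y":0,"z":0,"ax":0,"ay":0,"az":0,"grip":-1},
    {"x":0,"y":0,"z":-0.05,"ax":0,"ay":0,"az":0,"grip":-1},
    {"x":0,"y":0,"z":-0.13,"ax":0,"ay":0,"az":0,"grip":-1},
    {"x":0,"y":0,"z":-0.22,"ax":0,"ay":0,"az":0,"grip":-1},
    {"x":0,"y":0.1,"z":-0.26,"ax":0,"ay":0,"az":0,"grip":-1},
    {"x":0,"y":0.2,"z":-0.26,"ax":0,"ay":0,"az":0,"grip":-1},
    {"x":0,"y":0.3,"z":-0.26,"ax":0,"ay":0,"az":0,"grip":-1},
    {"x":0,"y":0.4,"z":-0.26,"ax":0,"ay":0,"az":0,"grip":-1},
    {"x":0,"y":0.5,"z":-0.26,"ax":0,"ay":0,"az":0,"grip":-1}
  ]
}}

```text
time: 12.05
tool_pos: [0.5539, 0.0824, 0.1465]
tcp_rot: [-0.002, 3.141, 0.0]
wrist_force: [0.6, -1.2, 0.1]
width: 0.997
grip_force: 0.0
```

{"method": "step_arm", "body": {
  "series": [
    {"x":-0.003,"y":0.08,"z":0,"ax":0,"ay":0,"az":0,"grip":-1},
    {"x":-0.003,"y":0.126,"z":0,"ax":0,"ay":0,"az":0,"grip":-1},
    {"x":-0.003,"y":0.126,"z":0,"ax":0,"ay":0,"az":0,"grip":-1},
    {"x":-0.003,"y":0.126,"z":0.04,"ax":0,"ay":0,"az":0,"grip":-1},
    {"x":-0.003,"y":0.126,"z":0.06,"ax":0,"ay":0,"az":0,"grip":-1},
    {"x":-0.003,"y":0.126,"z":0.06,"ax":0,"ay":0,"az":0,"grip":-1},
    {"x":-0.003,"y":0.126,"z":0.06,"ax":0,"ay":0,"az":0,"grip":-1}
  ]
}}

```text
time: 12.75
tool_pos: [0.5553, 0.1427, 0.1161]
tcp_rot: [0.001, -3.14, 0.001]
wrist_force: [-0.1, -0.4, -0.3]
width: 0.999
grip_force: 0.0
```

```bash
python3 -c "
from h import *
go([.5565,.147,.018])
c=imaging.read_camera('top');crop(c,'t2',140,130,420,300,2.8)"
```

```text
xyz [-0.0026  0.0087  0.1961] pos [0.5553 0.1427 0.1161] yaw_y 90.05 tz [-1.1e-03 -4.0e-04 -1.0e+00] t 12.75
```

View pics/t2.png

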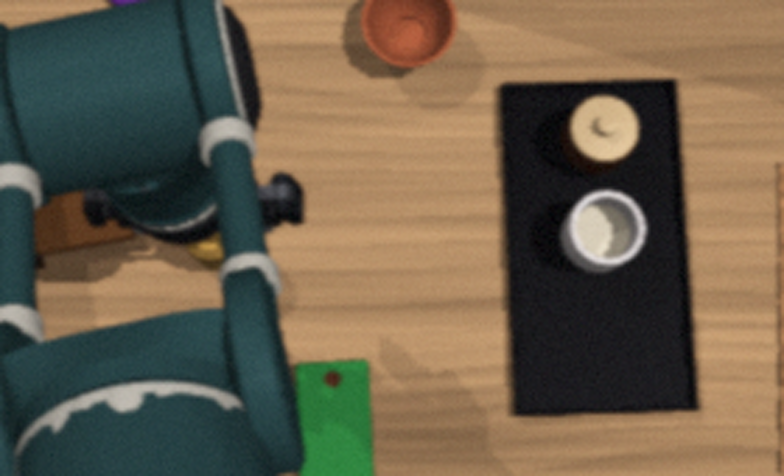

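Salt (604,128) and white pot (605,230) stand upright on the tray. Next, the mill.

{"method": "step_arm", "body": {
  "series": [
    {"x":-0.002,"y":0.009,"z":0.04,"ax":0,"ay":0,"az":0,"grip":-1},
    {"x":-0.002,"y":0.009,"z":0.09,"ax":0,"ay":0,"az":0,"grip":-1},
    {"x":-0.002,"y":0.009,"z":0.14,"ax":0,"ay":0,"az":0,"grip":-1},
    {"x":-0.002,"y":0.009,"z":0.18,"ax":0,"ay":0,"az":0,"grip":-1},
    {"x":-0.002,"y":0.009,"z":0.195,"ax":0,"ay":0,"az":0,"grip":-1},
    {"x":-0.002,"y":0.009,"z":0.195,"ax":0,"ay":0,"az":0,"grip":-1},
    {"x":-0.002,"y":0.009,"z":0.195,"ax":0,"ay":0,"az":0,"grip":-1}
  ]
}}

```text
time: 13.5
tool_pos: [0.5577, 0.1481, 0.0201]
tcp_rot: [-0.002, 3.14, 0.001]
wrist_force: [0.6, -0.2, 0.1]
width: 0.999
grip_force: 0.0
```

{"method": "step_arm", "body": {
  "series": [
    {"x":0,"y":0,"z":0,"ax":0,"ay":0,"az":0,"grip":0},
    {"x":0,"y":0,"z":0,"ax":0,"ay":0,"az":0,"grip":1},
    {"x":0,"y":0,"z":0,"ax":0,"ay":0,"az":0,"grip":1},
    {"x":0,"y":0,"z":0,"ax":0,"ay":0,"az":0,"grip":1},
    {"x":0,"y":0,"z":0,"ax":0,"ay":0,"az":0,"grip":1},
    {"x":0,"y":0,"z":0,"ax":0,"ay":0,"az":0,"grip":1},
    {"x":0,"y":0,"z":0,"ax":0,"ay":0,"az":0,"grip":1}
  ]
}}

```text
time: 14.2
tool_pos: [0.5574, 0.1484, 0.0201]
tcp_rot: [-0.003, 3.14, 0.001]
wrist_force: [-1.0, -0.0, 6.0]
width: 0.534
grip_force: 31.1
```

```bash
python3 -c "
from h import *
go([.467,-.167,.13])"
```

```text
xyz [ 0.1816 -0.6303 -0.2204] pos [0.5574 0.1484 0.0201] yaw_y 90.11 tz [ 1.6e-03  4.0e-04 -1.0e+00] t 14.2
```

{"method": "step_arm", "body": {
  "series": [
    {"x":0,"y":0,"z":-0.06,"ax":0,"ay":0,"az":0,"grip":1},
    {"x":0,"y":0,"z":-0.14,"ax":0,"ay":0,"az":0,"grip":1},
    {"x":0,"y":-0.04,"z":-0.22,"ax":0,"ay":0,"az":0,"grip":1},
    {"x":0.02,"y":-0.12,"z":-0.22,"ax":0,"ay":0,"az":0,"grip":1},
    {"x":0.05,"y":-0.2,"z":-0.22,"ax":0,"ay":0,"az":0,"grip":1},
    {"x":0.08,"y":-0.28,"z":-0.22,"ax":0,"ay":0,"az":0,"grip":1},
    {"x":0.11,"y":-0.36,"z":-0.22,"ax":0,"ay":0,"az":0,"grip":1},
    {"x":0.14,"y":-0.44,"z":-0.22,"ax":0,"ay":0,"az":0,"grip":1},
    {"x":0.17,"y":-0.52,"z":-0.22,"ax":0,"ay":0,"az":0,"grip":1},
    {"x":0.18,"y":-0.59,"z":-0.22,"ax":0,"ay":0,"az":0,"grip":1},
    {"x":0.181,"y":-0.63,"z":-0.22,"ax":0,"ay":0,"az":0,"grip":1},
    {"x":0.181,"y":-0.63,"z":-0.22,"ax":0,"ay":0,"az":0,"grip":1}
  ]
}}

```text
time: 15.4
tool_pos: [0.4659, -0.1693, 0.1285]
tcp_rot: [-0.002, -3.141, 0.001]
wrist_force: [0.7, 0.9, -1.3]
width: 0.526
grip_force: 31.9
```

{"method": "step_arm", "body": {
  "series": [
    {"x":0,"y":0,"z":0.06,"ax":0,"ay":0,"az":0,"grip":1},
    {"x":0,"y":0,"z":0.12,"ax":0,"ay":0,"az":0,"grip":1},
    {"x":0,"y":0,"z":0.16,"ax":0,"ay":0,"az":0,"grip":1},
    {"x":0,"y":0,"z":0.185,"ax":0,"ay":0,"az":0,"grip":1},
    {"x":0,"y":0,"z":0.2,"ax":0,"ay":0,"az":0,"grip":1},
    {"x":0,"y":0,"z":0.206,"ax":0,"ay":0,"az":0,"grip":1},
    {"x":0,"y":0,"z":0.206,"ax":0,"ay":0,"az":0,"grip":1}
  ]
}}

```text
time: 16.1
tool_pos: [0.4671, -0.167, 0.0262]
tcp_rot: [-0.003, 3.141, -0.0]
wrist_force: [0.3, -0.1, -1.2]
width: 0.526
grip_force: 31.8
```

Contact expected at 0.0241.

{"method": "step_arm", "body": {
  "series": [
    {"x":0,"y":0,"z":0.002,"ax":0,"ay":0,"az":0,"grip":1},
    {"x":0,"y":0,"z":0.005,"ax":0,"ay":0,"az":0,"grip":1},
    {"x":0,"y":0,"z":0.005,"ax":0,"ay":0,"az":0,"grip":1}
  ]
}}

```text
time: 16.4
tool_pos: [0.4674, -0.1674, 0.0241]
tcp_rot: [-0.003, 3.14, -0.001]
wrist_force: [0.4, -0.3, -1.8]
width: 0.528
grip_force: 31.9
```

{"method": "step_arm", "body": {
  "series": [
    {"x":0,"y":0,"z":0.002,"ax":0,"ay":0,"az":0,"grip":1},
    {"x":0,"y":0,"z":0.003,"ax":0,"ay":0,"az":0,"grip":1},
    {"x":0,"y":0,"z":0.003,"ax":0,"ay":0,"az":0,"grip":0},
    {"x":0,"y":0,"z":0.003,"ax":0,"ay":0,"az":0,"grip":-1},
    {"x":0,"y":0,"z":0.003,"ax":0,"ay":0,"az":0,"grip":-1},
    {"x":0,"y":0,"z":0.003,"ax":0,"ay":0,"az":0,"grip":-1},
    {"x":0,"y":0,"z":-0.08,"ax":0,"ay":0,"az":0,"grip":-1},
    {"x":0,"y":0,"z":-0.17,"ax":0,"ay":0,"az":0,"grip":-1},
    {"x":0,"y":0,"z":-0.25,"ax":0,"ay":0,"az":0,"grip":-1},
    {"x":-0.04,"y":0.1,"z":-0.3,"ax":0,"ay":0,"az":0.28,"grip":-1},
    {"x":-0.08,"y":0.2,"z":-0.32,"ax":0,"ay":0,"az":0.56,"grip":-1},
    {"x":-0.12,"y":0.3,"z":-0.32,"ax":0,"ay":0,"az":0.84,"grip":-1}
  ]
}}

```text
time: 17.6
tool_pos: [0.5167, -0.0458, 0.1836]
tcp_rot: [0.638, 3.072, 0.0]
wrist_force: [0.4, -0.3, -0.4]
width: 1.003
grip_force: 0.0
```

```bash
python3 -c "
from h import *
go([.59,.21,.15])"
```

```text
xyz [0.0693 0.5277 0.0674] pos [ 0.5167 -0.0458  0.1836] yaw_y 66.55 tz [ 4.2e-03 -7.0e-04 -1.0e+00] t 17.6
```

{"method": "step_arm", "body": {
  "series": [
    {"x":0.06,"y":0.1,"z":0.04,"ax":0,"ay":0,"az":0.28,"grip":-1},
    {"x":0.06,"y":0.2,"z":0.06,"ax":0,"ay":0,"az":0.56,"grip":-1},
    {"x":0.06,"y":0.3,"z":0.06,"ax":0,"ay":0,"az":0.84,"grip":-1},
    {"x":0.06,"y":0.4,"z":0.06,"ax":0,"ay":0,"az":1,"grip":-1},
    {"x":0.06,"y":0.46,"z":0.06,"ax":0,"ay":0,"az":1,"grip":-1}
  ]
}}

```text
time: 18.1
tool_pos: [0.5768, 0.1775, 0.1506]
tcp_rot: [-1.405, -2.809, 0.001]
wrist_force: [0.8, -1.1, 0.3]
width: 0.999
grip_force: 0.0
```

{"method": "step_arm", "body": {
  "series": [
    {"x":0,"y":0,"z":0,"ax":0,"ay":0,"az":0.28,"grip":-1},
    {"x":0,"y":0,"z":0,"ax":0,"ay":0,"az":0.56,"grip":-1},
    {"x":0,"y":0,"z":0,"ax":0,"ay":0,"az":0.86,"grip":-1},
    {"x":0,"y":0,"z":0,"ax":0,"ay":0,"az":0.86,"grip":-1},
    {"x":0,"y":0,"z":0,"ax":0,"ay":0,"az":0.86,"grip":-1}
  ]
}}

```text
time: 18.6
tool_pos: [0.5767, 0.1755, 0.1509]
tcp_rot: [-1.991, -2.43, 0.001]
wrist_force: [0.5, -0.1, -0.4]
width: 0.997
grip_force: 0.0
```

```bash
python3 -c "
from h import *
c=imaging.read_camera('wrist');np.savez('w2.npz',**c);crop(c,'w2',0,0,560,420,1.4)
go([.586,.243,.06])
for n,p in dict(pA=[.6182,.2241,.018],pB=[.5609,.216,.018]).items(): print(n,(proj(c,p,True)*1.4).round(0))"
```

```text
xyz [0.1288 0.0448 0.182 ] pos [0.5767 0.1755 0.151 ] yaw_y 11.33 tz [-4.e-04 -1.e-04 -1.e+00] t 18.65
pA [474. 213.]
pB [380. 207.]
```

View pics/w2.png

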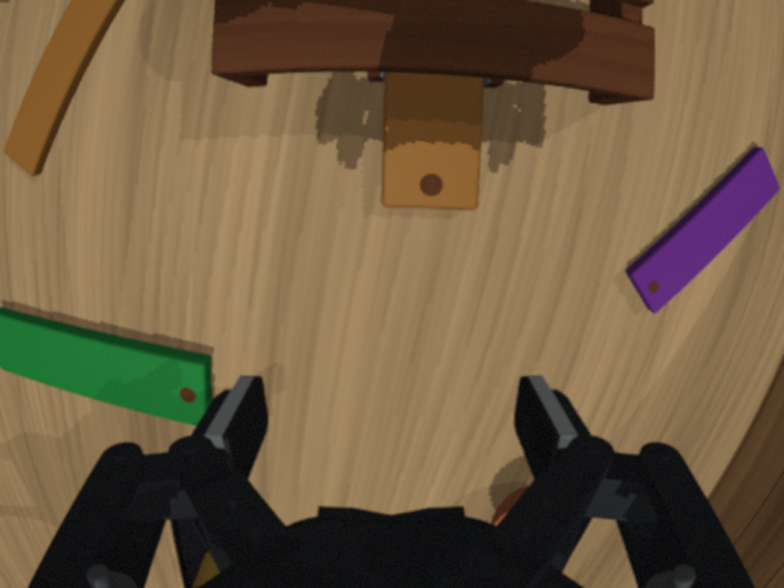

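The plank end is seen at corners (384,206) and (476,209), with its riser junction at (384,80) and (483,82).

```bash
python3 -c "
from h import *
c=dict(np.load('w2.npz'))
P=[ray(c,u/1.4,v/1.4,.018,True)[:2] for u,v in [(384,206),(476,209),(384,100),(482,102)]]
print(P)
a=(P[0]+P[1])/2;b=(P[2]+P[3])/2;d=(b-a)/np.linalg.norm(b-a);print('end',a,'dir',d,np.degrees(np.arctan2(d[1],d[0])),'endangle',np.degrees(np.arctan2(*(P[1]-P[0])[::-1])))
g=a+.025*d;print(g);go([*g,.07])"
```

```text
[array([0.5633, 0.217 ]), array([0.6191, 0.2269]), array([0.5507, 0.2803]), array([0.6082, 0.2922])]
end [0.5912  0.22195] dir [-0.17976046  0.98371041] 100.35580739769695 endangle 10.06068979532297
[0.58670599 0.24654276]
xyz [0.1354 0.0476 0.162 ] pos [0.5767 0.1755 0.151 ] yaw_y 11.33 tz [-4.e-04 -1.e-04 -1.e+00] t 18.65
```

{"method": "step_arm", "body": {
  "series": [
    {"x":0.07,"y":0.025,"z":0,"ax":0,"ay":0,"az":0.05,"grip":-1},
    {"x":0.134,"y":0.047,"z":0.04,"ax":0,"ay":0,"az":0.05,"grip":-1},
    {"x":0.134,"y":0.047,"z":0.1,"ax":0,"ay":0,"az":0.05,"grip":-1},
    {"x":0.134,"y":0.047,"z":0.16,"ax":0,"ay":0,"az":0.05,"grip":-1},
    {"x":0.134,"y":0.047,"z":0.2,"ax":0,"ay":0,"az":0.05,"grip":-1},
    {"x":0.134,"y":0.047,"z":0.2,"ax":0,"ay":0,"az":0.05,"grip":-1},
    {"x":0.134,"y":0.047,"z":0.2,"ax":0,"ay":0,"az":0.05,"grip":-1}
  ]
}}

```text
time: 19.35
tool_pos: [0.5868, 0.2457, 0.0512]
tcp_rot: [-2.025, -2.401, 0.001]
wrist_force: [0.5, -0.2, -0.2]
width: 1.0
grip_force: 0.0
```

```bash
python3 -c "
from h import *
go([.5867,.2465,.001])"
```

```text
xyz [1.700e-03 1.000e-04 1.005e-01] pos [0.5868 0.2457 0.0512] yaw_y 9.72 tz [-7.e-04 -2.e-04 -1.e+00] t 19.35
```

{"method": "step_arm", "body": {
  "force": 60,
  "series": [
    {"x":0,"y":0,"z":0.05,"ax":0,"ay":0,"az":0,"grip":-1},
    {"x":0,"y":0,"z":0.085,"ax":0,"ay":0,"az":0,"grip":-1},
    {"x":0,"y":0,"z":0.1,"ax":0,"ay":0,"az":0,"grip":-1},
    {"x":0,"y":0,"z":0.1,"ax":0,"ay":0,"az":0,"grip":-1},
    {"x":0,"y":0,"z":0.1,"ax":0,"ay":0,"az":0,"grip":0},
    {"x":0,"y":0,"z":0.1,"ax":0,"ay":0,"az":0,"grip":1},
    {"x":0,"y":0,"z":0.1,"ax":0,"ay":0,"az":0,"grip":1},
    {"x":0,"y":0,"z":0.1,"ax":0,"ay":0,"az":0,"grip":1},
    {"x":0,"y":0,"z":0.1,"ax":0,"ay":0,"az":0,"grip":1},
    {"x":0,"y":0,"z":0.1,"ax":0,"ay":0,"az":0,"grip":1}
  ]
}}

```text
time: 20.35
tool_pos: [0.5876, 0.2462, 0.0029]
tcp_rot: [2.026, 2.4, 0.002]
wrist_force: [-2.3, -0.4, 5.7]
width: 0.687
grip_force: 66.3
```

{"method": "step_arm", "body": {
  "series": [
    {"x":-0.01,"y":0,"z":0,"ax":0,"ay":0,"az":0,"grip":1},
    {"x":-0.025,"y":0,"z":0,"ax":0,"ay":0,"az":0,"grip":1},
    {"x":-0.045,"y":0,"z":0,"ax":0,"ay":0,"az":0,"grip":1},
    {"x":-0.065,"y":0,"z":0,"ax":0,"ay":0,"az":0,"grip":1},
    {"x":-0.085,"y":0,"z":0,"ax":0,"ay":0,"az":0,"grip":1},
    {"x":-0.1,"y":0,"z":0,"ax":0,"ay":0,"az":0,"grip":1}
  ]
}}

```text
time: 20.95
tool_pos: [0.5959, 0.1983, 0.0029]
tcp_rot: [-2.026, -2.4, -0.005]
wrist_force: [-3.6, 5.9, 4.5]
width: 0.681
grip_force: 66.3
```

```bash
python3 -c "
from h import *
c=imaging.read_camera('wrist');np.savez('w3.npz',**c);crop(c,'w3',0,0,560,420,1.4)
go([.586,.243,.06]);print(bot.read_state()['wrist_force'])"
```

```text
xyz [ 0.0938 -0.0043 -0.1141] pos [0.5961 0.1972 0.0029] yaw_y 9.64 tz [ 0.0015  0.0021 -1.    ] t 21.0
[-2.46306911  3.05454488  5.07665041]
```

View pics/w3.png

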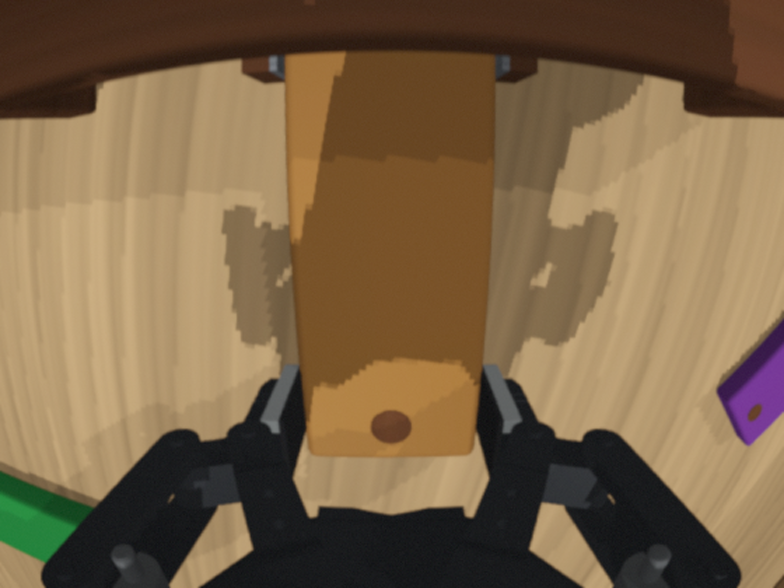

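The plank slides along, gripped squarely (end at row 455, columns 310–472), with a draw force of about 3–6 N. Continuing.

{"method": "step_arm", "body": {
  "series": [
    {"x":-0.025,"y":0,"z":0,"ax":0,"ay":0,"az":0,"grip":1},
    {"x":-0.05,"y":0,"z":0,"ax":0,"ay":0,"az":0,"grip":1},
    {"x":-0.075,"y":0,"z":0,"ax":0,"ay":0,"az":0,"grip":1},
    {"x":-0.1,"y":0,"z":0,"ax":0,"ay":0,"az":0,"grip":1},
    {"x":-0.125,"y":0,"z":0,"ax":0,"ay":0,"az":0,"grip":1},
    {"x":-0.15,"y":0,"z":0,"ax":0,"ay":0,"az":0,"grip":1},
    {"x":-0.175,"y":0,"z":0,"ax":0,"ay":0,"az":0,"grip":1},
    {"x":-0.2,"y":0,"z":0,"ax":0,"ay":0,"az":0,"grip":1},
    {"x":-0.225,"y":0,"z":0,"ax":0,"ay":0,"az":0,"grip":1},
    {"x":-0.25,"y":0,"z":0,"ax":0,"ay":0,"az":0,"grip":1},
    {"x":-0.27,"y":0,"z":0,"ax":0,"ay":0,"az":0,"grip":1},
    {"x":-0.27,"y":0,"z":0,"ax":0,"ay":0,"az":0,"grip":1}
  ]
}}

```text
time: 22.2
tool_pos: [0.6199, 0.0622, 0.0029]
tcp_rot: [2.025, 2.398, 0.003]
wrist_force: [-0.2, -2.4, 5.0]
width: 0.685
grip_force: 66.3
```

{"method": "step_arm", "body": {
  "series": [
    {"x":0,"y":0,"z":0,"ax":0,"ay":0,"az":0,"grip":0},
    {"x":0,"y":0,"z":0,"ax":0,"ay":0,"az":0,"grip":-1},
    {"x":0,"y":0,"z":0,"ax":0,"ay":0,"az":0,"grip":-1},
    {"x":0,"y":0,"z":0,"ax":0,"ay":0,"az":0,"grip":-1},
    {"x":0,"y":0,"z":-0.06,"ax":0,"ay":0,"az":0,"grip":-1},
    {"x":0,"y":0,"z":-0.12,"ax":0,"ay":0,"az":0,"grip":-1},
    {"x":0,"y":0,"z":-0.18,"ax":0,"ay":0,"az":0,"grip":-1},
    {"x":0,"y":0,"z":-0.18,"ax":0,"ay":0,"az":0,"grip":-1},
    {"x":0,"y":0,"z":-0.18,"ax":0,"ay":0,"az":0,"grip":-1}
  ]
}}

```text
time: 23.1
tool_pos: [0.6185, 0.0637, 0.092]
tcp_rot: [2.025, 2.4, 0.002]
wrist_force: [-0.5, -0.3, -0.8]
width: 1.0
grip_force: 0.0
```

```bash
python3 -c "
from h import *
c=imaging.read_camera('wrist');np.savez('w4.npz',**c);crop(c,'w4',0,0,560,420,1.4)
go([.586,.243,.06])"
```

```text
xyz [ 0.3643 -0.0015  0.0613] pos [0.6174 0.0636 0.0907] yaw_y 9.68 tz [-9.e-04 -1.e-04 -1.e+00] t 23.15
```

View pics/w4.png

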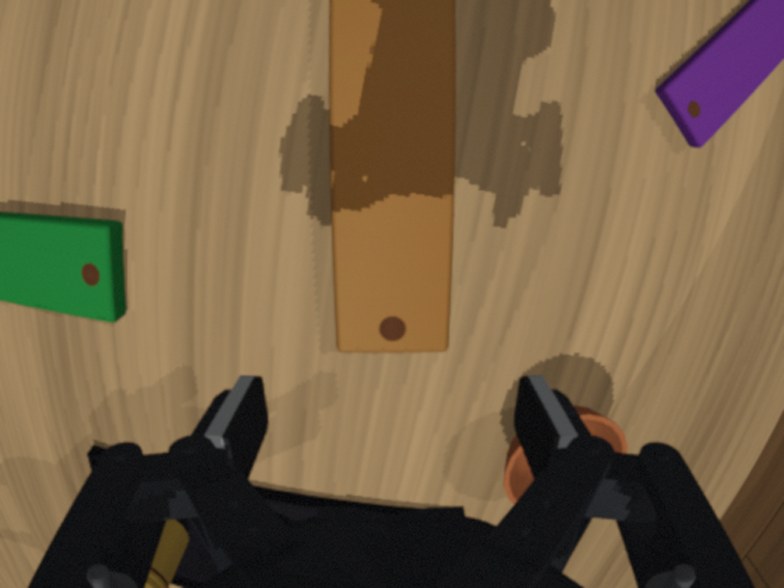

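The plank is drawn out 187 mm and free; its end corners are at (339,351) and (448,351).

```bash
python3 -c "
from h import *
c=dict(np.load('w4.npz'))
P=[ray(c,u/1.4,v/1.4,.018,True)[:2] for u,v in [(339,351),(448,351),(331,100),(456,100)]]
a=(P[0]+P[1])/2;b=(P[2]+P[3])/2;d=(b-a)/np.linalg.norm(b-a);print('end',a,'dir',d,np.degrees(np.arctan2(d[1],d[0])),np.linalg.norm(P[1]-P[0]),np.linalg.norm(P[3]-P[2]))
g=a+.115*d;print(g);go([*g,.05])"
```

```text
end [0.62365 0.03885] dir [-0.17003781  0.98543754] 99.79001765015593 0.057918045547135 0.05846161133598696
[0.60409565 0.15217532]
xyz [0.1791 0.0037 0.0813] pos [0.6174 0.0636 0.0907] yaw_y 9.68 tz [-9.e-04 -1.e-04 -1.e+00] t 23.15
```

{"method": "step_arm", "body": {
  "force": 60,
  "series": [
    {"x":0.08,"y":0.002,"z":0,"ax":0,"ay":0,"az":0,"grip":-1},
    {"x":0.16,"y":0.002,"z":0,"ax":0,"ay":0,"az":0,"grip":-1},
    {"x":0.178,"y":0.002,"z":0.05,"ax":0,"ay":0,"az":0,"grip":-1},
    {"x":0.178,"y":0.002,"z":0.12,"ax":0,"ay":0,"az":0,"grip":-1},
    {"x":0.178,"y":0.002,"z":0.172,"ax":0,"ay":0,"az":0,"grip":-1},
    {"x":0.178,"y":0.002,"z":0.172,"ax":0,"ay":0,"az":0,"grip":-1},
    {"x":0.178,"y":0.002,"z":0.172,"ax":0,"ay":0,"az":0,"grip":0},
    {"x":0.178,"y":0.002,"z":0.172,"ax":0,"ay":0,"az":0,"grip":1},
    {"x":0.178,"y":0.002,"z":0.172,"ax":0,"ay":0,"az":0,"grip":1},
    {"x":0.178,"y":0.002,"z":0.172,"ax":0,"ay":0,"az":0,"grip":1},
    {"x":0.178,"y":0.002,"z":0.172,"ax":0,"ay":0,"az":0,"grip":1},
    {"x":0.178,"y":0.002,"z":0.172,"ax":0,"ay":0,"az":0,"grip":1}
  ]
}}

```text
time: 24.35
tool_pos: [0.6053, 0.1515, 0.0068]
tcp_rot: [2.025, 2.399, 0.003]
wrist_force: [-0.3, -0.6, 5.2]
width: 0.679
grip_force: 64.9
```

```bash
python3 -c "
from h import *
go([.604,.152,.003])"
```

```text
xyz [ 0.0014 -0.0023  0.0075] pos [0.6053 0.1515 0.0068] yaw_y 9.66 tz [ 2.5e-03  4.0e-04 -1.0e+00] t 24.35
```

{"method": "step_arm", "body": {
  "series": [
    {"x":0,"y":0,"z":0,"ax":0,"ay":0,"az":0,"grip":0},
    {"x":0,"y":0,"z":0,"ax":0,"ay":0,"az":0,"grip":-0.2},
    {"x":0,"y":0,"z":0.01,"ax":0,"ay":0,"az":0,"grip":-0.5},
    {"x":0,"y":0,"z":0.01,"ax":0,"ay":0,"az":0,"grip":-0.5},
    {"x":0,"y":0,"z":0.01,"ax":0,"ay":0,"az":0,"grip":0.5},
    {"x":0,"y":0,"z":0.01,"ax":0,"ay":0,"az":0,"grip":1},
    {"x":0,"y":0,"z":0.01,"ax":0,"ay":0,"az":0,"grip":1},
    {"x":0,"y":0,"z":0.01,"ax":0,"ay":0,"az":0,"grip":1},
    {"x":0,"y":0,"z":0.01,"ax":0,"ay":0,"az":0,"grip":1}
  ]
}}

```text
time: 25.25
tool_pos: [0.6039, 0.1515, 0.0001]
tcp_rot: [-2.026, -2.401, 0.0]
wrist_force: [-0.0, 1.2, -0.3]
width: 0.684
grip_force: 66.8
```

{"method": "step_arm", "body": {
  "series": [
    {"x":0,"y":0,"z":-0.02,"ax":0,"ay":0,"az":0,"grip":1},
    {"x":0,"y":0,"z":-0.06,"ax":0,"ay":0,"az":0,"grip":1},
    {"x":0,"y":0,"z":-0.12,"ax":0,"ay":0,"az":0,"grip":1},
    {"x":-0.02,"y":0,"z":-0.2,"ax":0,"ay":0,"az":0,"grip":1},
    {"x":-0.05,"y":0,"z":-0.26,"ax":0,"ay":0,"az":0,"grip":1},
    {"x":-0.1,"y":0,"z":-0.3,"ax":0,"ay":0,"az":0,"grip":1},
    {"x":-0.18,"y":-0.02,"z":-0.3,"ax":0,"ay":0,"az":-0.2,"grip":1},
    {"x":-0.26,"y":-0.04,"z":-0.3,"ax":0,"ay":0,"az":-0.4,"grip":1},
    {"x":-0.34,"y":-0.06,"z":-0.3,"ax":0,"ay":0,"az":-0.6,"grip":1},
    {"x":-0.42,"y":-0.08,"z":-0.3,"ax":0,"ay":0,"az":-0.8,"grip":1},
    {"x":-0.5,"y":-0.1,"z":-0.3,"ax":0,"ay":0,"az":-1,"grip":1}
  ]
}}

```text
time: 26.35
tool_pos: [0.5958, -0.1048, 0.1505]
tcp_rot: [-1.329, -2.846, 0.0]
wrist_force: [0.9, 0.4, -2.4]
width: 0.683
grip_force: 66.5
```

```bash
python3 -c "
from h import *
go([.4915,-.3614,.14]);print(bot.read_state()['q'].round(2))"
```

```text
xyz [-0.2596 -0.4894  0.021 ] pos [ 0.5958 -0.1048  0.1505] yaw_y 39.93 tz [-6.e-04  1.e-04 -1.e+00] t 26.35
[-0.22  0.2   1.84 -0.    1.1  -0.91]
```

{"method": "step_arm", "body": {
  "series": [
    {"x":-0.03,"y":-0.07,"z":0,"ax":0,"ay":0,"az":-0.2,"grip":1},
    {"x":-0.07,"y":-0.14,"z":0,"ax":0,"ay":0,"az":-0.4,"grip":1},
    {"x":-0.11,"y":-0.21,"z":0,"ax":0,"ay":0,"az":-0.6,"grip":1},
    {"x":-0.15,"y":-0.28,"z":0,"ax":0,"ay":0,"az":-0.8,"grip":1},
    {"x":-0.19,"y":-0.35,"z":0,"ax":0,"ay":0,"az":-1,"grip":1},
    {"x":-0.23,"y":-0.42,"z":0,"ax":0,"ay":0,"az":-1,"grip":1},
    {"x":-0.25,"y":-0.47,"z":0,"ax":0,"ay":0,"az":-1,"grip":1},
    {"x":-0.25,"y":-0.47,"z":0,"ax":0,"ay":0,"az":-1,"grip":1}
  ]
}}

```text
time: 27.15
tool_pos: [0.4936, -0.3526, 0.1504]
tcp_rot: [-0.56, -3.09, 0.002]
wrist_force: [0.1, 0.4, -1.5]
width: 0.684
grip_force: 66.5
```

{"method": "step_arm", "body": {
  "series": [
    {"x":0,"y":0,"z":0,"ax":0,"ay":0,"az":-0.2,"grip":1},
    {"x":0,"y":0,"z":0,"ax":0,"ay":0,"az":-0.4,"grip":1},
    {"x":0,"y":0,"z":0,"ax":0,"ay":0,"az":-0.55,"grip":1},
    {"x":0,"y":0,"z":0,"ax":0,"ay":0,"az":-0.55,"grip":1},
    {"x":0,"y":0,"z":0,"ax":0,"ay":0,"az":-0.55,"grip":1},
    {"x":0,"y":0,"z":0,"ax":0,"ay":0,"az":-0.55,"grip":1}
  ]
}}

```text
time: 27.75
tool_pos: [0.4957, -0.3491, 0.1503]
tcp_rot: [-0.106, -3.14, -0.0]
wrist_force: [-0.4, 0.2, -2.3]
width: 0.686
grip_force: 66.5
```

```bash
python3 -c "
from h import *
go([.4915,-.3614,.006]);print(bot.read_state()['q'].round(2))
c=imaging.read_camera('wrist');np.savez('w5.npz',**c);crop(c,'w5',0,0,560,420,1.4)
for p in [(.6214,-.3242),(.6207,-.4123),(.3608,-.398),(.3629,-.3111)]: print((proj(c,[*p,.004],True)*1.4).round())"
```

```text
xyz [ 0.0068 -0.0251  0.2885] pos [ 0.4957 -0.3491  0.1503] yaw_y 86.12 tz [-1.e-04  3.e-04 -1.e+00] t 27.75
[-0.65  0.2   1.84  0.    1.1  -2.16]
[435. 426.]
[322. 431.]
[300.  71.]
[439.  63.]
```

View pics/w5.png

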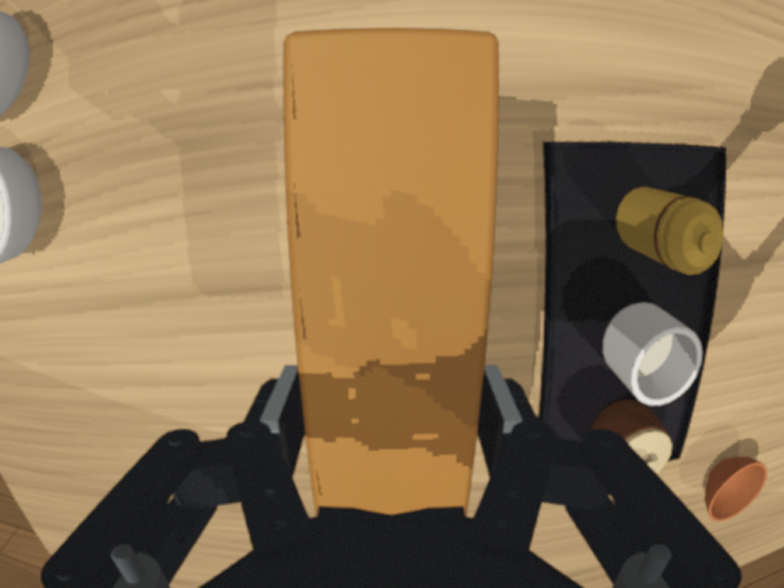

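The plank is held level and straight (far end at row ~36, columns 287–496); the pots and mill still stand on the tray.

```bash
python3 -c "
from h import *
c=dict(np.load('w5.npz'))
a,b=[ray(c,u/1.4,v/1.4,.168,True)[:2] for u,v in [(286,36),(497,38)]]
m=(a+b)/2;print(a,b,m,np.linalg.norm(a-b),'dist to tcp',np.linalg.norm(m-[.4957,-.3491]), np.degrees(np.arctan2(*(b-a)[::-1])))"
```

```text
[ 0.3799 -0.371 ] [ 0.3844 -0.3134] [ 0.38215 -0.3422 ] 0.057775513844534505 dist to tcp 0.11375945015689903 85.53284093861072
```

{"method": "step_arm", "body": {
  "series": [
    {"x":0.007,"y":-0.025,"z":0.03,"ax":0,"ay":0,"az":-0.03,"grip":1},
    {"x":0.007,"y":-0.025,"z":0.1,"ax":0,"ay":0,"az":-0.03,"grip":1},
    {"x":0.007,"y":-0.025,"z":0.17,"ax":0,"ay":0,"az":-0.03,"grip":1},
    {"x":0.007,"y":-0.025,"z":0.22,"ax":0,"ay":0,"az":-0.03,"grip":1},
    {"x":0.007,"y":-0.025,"z":0.255,"ax":0,"ay":0,"az":-0.03,"grip":1},
    {"x":0.007,"y":-0.025,"z":0.275,"ax":0,"ay":0,"az":-0.03,"grip":1},
    {"x":0.007,"y":-0.025,"z":0.283,"ax":0,"ay":0,"az":-0.03,"grip":1},
    {"x":0.007,"y":-0.025,"z":0.283,"ax":0,"ay":0,"az":-0.03,"grip":1},
    {"x":0.007,"y":-0.025,"z":0.283,"ax":0,"ay":0,"az":-0.03,"grip":1}
  ]
}}

```text
time: 28.7
tool_pos: [0.4922, -0.3625, 0.01]
tcp_rot: [0.08, 3.139, -0.002]
wrist_force: [0.2, -0.9, -1.4]
width: 0.686
grip_force: 66.4
```

{"method": "step_arm", "body": {
  "series": [
    {"x":0,"y":0.001,"z":0.004,"ax":0,"ay":0,"az":0,"grip":1},
    {"x":0,"y":0.001,"z":0.008,"ax":0,"ay":0,"az":0,"grip":1},
    {"x":0,"y":0.001,"z":0.011,"ax":0,"ay":0,"az":0,"grip":1},
    {"x":0,"y":0.001,"z":0.011,"ax":0,"ay":0,"az":0,"grip":1}
  ]
}}

```text
time: 29.1
tool_pos: [0.4916, -0.3616, 0.004]
tcp_rot: [0.08, 3.14, -0.001]
wrist_force: [-0.3, 0.5, 3.6]
width: 0.683
grip_force: 67.0
```

{"method": "step_arm", "body": {
  "force": 30,
  "series": [
    {"x":0,"y":0,"z":0,"ax":0,"ay":0,"az":0,"grip":0},
    {"x":0,"y":0,"z":0,"ax":0,"ay":0,"az":0,"grip":-0.5},
    {"x":0,"y":0,"z":0,"ax":0,"ay":0,"az":0,"grip":-1},
    {"x":0,"y":0,"z":0,"ax":0,"ay":0,"az":0,"grip":-1},
    {"x":0,"y":0,"z":0,"ax":0,"ay":0,"az":0,"grip":-1},
    {"x":0,"y":0,"z":-0.05,"ax":0,"ay":0,"az":0,"grip":-1},
    {"x":0,"y":0,"z":-0.13,"ax":0,"ay":0,"az":0,"grip":-1},
    {"x":0,"y":0,"z":-0.23,"ax":0,"ay":0,"az":0,"grip":-1},
    {"x":0,"y":0,"z":-0.32,"ax":0,"ay":0,"az":0,"grip":-1},
    {"x":0.15,"y":0,"z":-0.36,"ax":0,"ay":0,"az":0,"grip":-1},
    {"x":0.15,"y":0,"z":-0.36,"ax":0,"ay":0,"az":0,"grip":-1},
    {"x":0.15,"y":0,"z":-0.36,"ax":0,"ay":0,"az":0,"grip":-1}
  ]
}}

```text
time: 30.3
tool_pos: [0.4144, -0.3578, 0.1849]
tcp_rot: [0.083, 3.14, -0.003]
wrist_force: [-0.5, -0.2, -0.4]
width: 0.999
grip_force: 0.0
```

```bash
python3 -c "
from h import *
c=imaging.read_camera('wrist');np.savez('w6.npz',**c)
t=imaging.read_camera('top');np.savez('t6.npz',**t);crop(t,'t6',300,140,480,310,3.4)
go([.4674,-.1674,.15])"
```

```text
xyz [-0.0821  0.3855  0.0671] pos [ 0.4163 -0.3577  0.1836] yaw_y 87.01 tz [ 1.1e-03 -7.0e-04 -1.0e+00] t 30.4
```

View pics/t6.png

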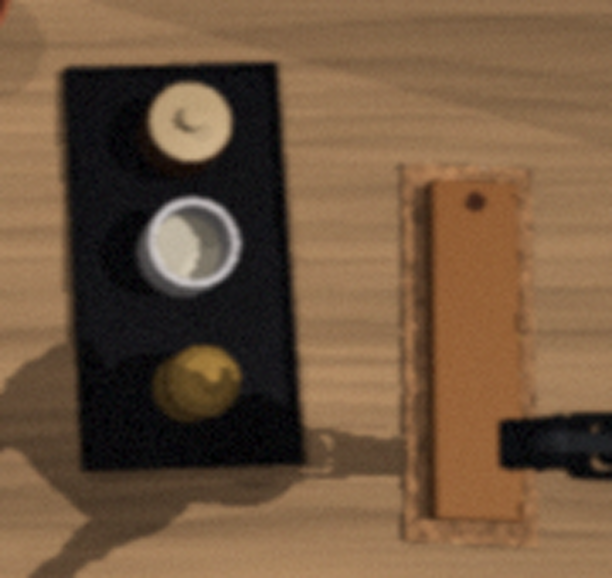

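The plank is centred on the mat and parallel to it: plank columns 433–520 with parallax of about 10, mat 402–536; rows 180–519 against 165–542. All three stand on the tray. Now returning the mill.

{"method": "step_arm", "body": {
  "series": [
    {"x":-0.04,"y":0.09,"z":0.03,"ax":0,"ay":0,"az":-0.1,"grip":-1},
    {"x":-0.08,"y":0.18,"z":0.067,"ax":0,"ay":0,"az":-0.1,"grip":-1},
    {"x":-0.08,"y":0.27,"z":0.067,"ax":0,"ay":0,"az":-0.1,"grip":-1},
    {"x":-0.08,"y":0.35,"z":0.067,"ax":0,"ay":0,"az":-0.1,"grip":-1},
    {"x":-0.08,"y":0.385,"z":0.067,"ax":0,"ay":0,"az":-0.1,"grip":-1},
    {"x":-0.08,"y":0.385,"z":0.067,"ax":0,"ay":0,"az":-0.1,"grip":-1},
    {"x":-0.08,"y":0.385,"z":0.067,"ax":0,"ay":0,"az":-0.1,"grip":-1},
    {"x":-0.08,"y":0.385,"z":0.067,"ax":0,"ay":0,"az":-0.1,"grip":-1}
  ]
}}

```text
time: 31.2
tool_pos: [0.4667, -0.168, 0.1496]
tcp_rot: [0.002, -3.141, 0.0]
wrist_force: [-0.1, -0.3, 0.2]
width: 1.001
grip_force: 0.0
```

```bash
python3 -c "
from h import *
go([.4674,-.1674,.0235])"
```

```text
xyz [-0.0015  0.0013  0.2521] pos [ 0.4667 -0.168   0.1496] yaw_y 90.06 tz [-1.e-04 -3.e-04 -1.e+00] t 31.2
```

{"method": "step_arm", "body": {
  "force": 30,
  "series": [
    {"x":-0.001,"y":0.001,"z":0.08,"ax":0,"ay":0,"az":0,"grip":-1},
    {"x":-0.001,"y":0.001,"z":0.16,"ax":0,"ay":0,"az":0,"grip":-1},
    {"x":-0.001,"y":0.001,"z":0.22,"ax":0,"ay":0,"az":0,"grip":-1},
    {"x":-0.001,"y":0.001,"z":0.252,"ax":0,"ay":0,"az":0,"grip":-1},
    {"x":-0.001,"y":0.001,"z":0.252,"ax":0,"ay":0,"az":0,"grip":-1},
    {"x":-0.001,"y":0.001,"z":0.252,"ax":0,"ay":0,"az":0,"grip":0},
    {"x":-0.001,"y":0.001,"z":0.252,"ax":0,"ay":0,"az":0,"grip":1},
    {"x":-0.001,"y":0.001,"z":0.252,"ax":0,"ay":0,"az":0,"grip":1},
    {"x":-0.001,"y":0.001,"z":0.252,"ax":0,"ay":0,"az":0,"grip":1},
    {"x":-0.001,"y":0.001,"z":0.252,"ax":0,"ay":0,"az":0,"grip":1},
    {"x":-0.001,"y":0.001,"z":0.252,"ax":0,"ay":0,"az":0,"grip":1},
    {"x":-0.001,"y":0.001,"z":0.252,"ax":0,"ay":0,"az":0,"grip":1}
  ]
}}

```text
time: 32.4
tool_pos: [0.4683, -0.1676, 0.0256]
tcp_rot: [-0.002, 3.138, -0.003]
wrist_force: [-1.0, -0.9, 5.9]
width: 0.53
grip_force: 31.2
```

```bash
python3 -c "
from h import *
go([.5574,.1484,.12])"
```

```text
xyz [-0.1798  0.6315 -0.1894] pos [ 0.4683 -0.1676  0.0256] yaw_y 90.08 tz [ 0.0031 -0.0017 -1.    ] t 32.4
```

{"method": "step_arm", "body": {
  "series": [
    {"x":0,"y":0,"z":-0.06,"ax":0,"ay":0,"az":0,"grip":1},
    {"x":0,"y":0,"z":-0.13,"ax":0,"ay":0,"az":0,"grip":1},
    {"x":0,"y":0.04,"z":-0.19,"ax":0,"ay":0,"az":0,"grip":1},
    {"x":-0.02,"y":0.12,"z":-0.19,"ax":0,"ay":0,"az":0,"grip":1},
    {"x":-0.05,"y":0.2,"z":-0.19,"ax":0,"ay":0,"az":0,"grip":1},
    {"x":-0.08,"y":0.28,"z":-0.19,"ax":0,"ay":0,"az":0,"grip":1},
    {"x":-0.11,"y":0.36,"z":-0.19,"ax":0,"ay":0,"az":0,"grip":1},
    {"x":-0.14,"y":0.44,"z":-0.19,"ax":0,"ay":0,"az":0,"grip":1},
    {"x":-0.17,"y":0.52,"z":-0.19,"ax":0,"ay":0,"az":0,"grip":1},
    {"x":-0.181,"y":0.59,"z":-0.19,"ax":0,"ay":0,"az":0,"grip":1},
    {"x":-0.181,"y":0.632,"z":-0.19,"ax":0,"ay":0,"az":0,"grip":1},
    {"x":-0.181,"y":0.632,"z":-0.19,"ax":0,"ay":0,"az":0,"grip":1}
  ]
}}

```text
time: 33.6
tool_pos: [0.5564, 0.1521, 0.1184]
tcp_rot: [0.008, -3.141, -0.001]
wrist_force: [-0.3, -0.4, -1.7]
width: 0.533
grip_force: 32.0
```

{"method": "step_arm", "body": {
  "series": [
    {"x":0,"y":0,"z":0.06,"ax":0,"ay":0,"az":0,"grip":1},
    {"x":0,"y":0,"z":0.11,"ax":0,"ay":0,"az":0,"grip":1},
    {"x":0,"y":0,"z":0.15,"ax":0,"ay":0,"az":0,"grip":1},
    {"x":0,"y":0,"z":0.175,"ax":0,"ay":0,"az":0,"grip":1},
    {"x":0,"y":0,"z":0.185,"ax":0,"ay":0,"az":0,"grip":1},
    {"x":0,"y":0,"z":0.19,"ax":0,"ay":0,"az":0,"grip":1},
    {"x":0,"y":0,"z":0.19,"ax":0,"ay":0,"az":0,"grip":1},
    {"x":0,"y":0,"z":0.19,"ax":0,"ay":0,"az":0,"grip":1}
  ]
}}

```text
time: 34.4
tool_pos: [0.5579, 0.1494, 0.0249]
tcp_rot: [-0.002, 3.14, 0.001]
wrist_force: [-0.4, -0.4, -1.5]
width: 0.531
grip_force: 32.0
```

Lower 3.5 mm to contact.

{"method": "step_arm", "body": {
  "series": [
    {"x":0,"y":-0.002,"z":0.003,"ax":0,"ay":0,"az":0,"grip":1},
    {"x":0,"y":-0.002,"z":0.006,"ax":0,"ay":0,"az":0,"grip":1},
    {"x":0,"y":-0.002,"z":0.008,"ax":0,"ay":0,"az":0,"grip":1},
    {"x":0,"y":-0.002,"z":0.008,"ax":0,"ay":0,"az":0,"grip":1}
  ]
}}

```text
time: 34.8
tool_pos: [0.5575, 0.1484, 0.0216]
tcp_rot: [-0.002, 3.141, 0.0]
wrist_force: [-2.7, -1.7, 7.4]
width: 0.53
grip_force: 32.7
```

{"method": "step_arm", "body": {
  "series": [
    {"x":0,"y":0,"z":0,"ax":0,"ay":0,"az":0,"grip":0},
    {"x":0,"y":0,"z":0,"ax":0,"ay":0,"az":0,"grip":-1},
    {"x":0,"y":0,"z":0,"ax":0,"ay":0,"az":0,"grip":-1},
    {"x":0,"y":0,"z":0,"ax":0,"ay":0,"az":0,"grip":-1},
    {"x":0,"y":0,"z":-0.08,"ax":0,"ay":0,"az":0,"grip":-1},
    {"x":0,"y":0,"z":-0.16,"ax":0,"ay":0,"az":0,"grip":-1},
    {"x":0,"y":0,"z":-0.22,"ax":0,"ay":0,"az":0,"grip":-1},
    {"x":0,"y":-0.1,"z":-0.22,"ax":0,"ay":0,"az":0,"grip":-1},
    {"x":0,"y":-0.2,"z":-0.22,"ax":0,"ay":0,"az":0,"grip":-1},
    {"x":0,"y":-0.3,"z":-0.22,"ax":0,"ay":0,"az":0,"grip":-1},
    {"x":0,"y":-0.4,"z":-0.22,"ax":0,"ay":0,"az":0,"grip":-1},
    {"x":0,"y":-0.5,"z":-0.22,"ax":0,"ay":0,"az":0,"grip":-1}
  ]
}}

```text
time: 36.0
tool_pos: [0.5569, -0.1035, 0.1299]
tcp_rot: [-0.003, 3.141, -0.0]
wrist_force: [0.3, 0.6, 0.2]
width: 1.001
grip_force: 0.0
```

{"method": "step_arm", "body": {
  "series": [
    {"x":0.004,"y":-0.08,"z":0,"ax":0,"ay":0,"az":0,"grip":-1},
    {"x":0.004,"y":-0.127,"z":0,"ax":0,"ay":0,"az":0,"grip":-1},
    {"x":0.004,"y":-0.127,"z":0.04,"ax":0,"ay":0,"az":0,"grip":-1},
    {"x":0.004,"y":-0.127,"z":0.08,"ax":0,"ay":0,"az":0,"grip":-1},
    {"x":0.004,"y":-0.127,"z":0.08,"ax":0,"ay":0,"az":0,"grip":-1},
    {"x":0.004,"y":-0.127,"z":0.08,"ax":0,"ay":0,"az":0,"grip":-1}
  ]
}}

```text
time: 36.6
tool_pos: [0.5547, -0.1651, 0.0894]
tcp_rot: [0.002, -3.14, -0.001]
wrist_force: [-0.4, -0.5, 1.4]
width: 0.997
grip_force: 0.0
```

```bash
python3 -c "
from h import *
go([.5554,-.1661,.017])"
```

```text
xyz [-0.0015 -0.0022  0.1447] pos [ 0.5547 -0.1651  0.0894] yaw_y 90.07 tz [-1.4e-03  5.0e-04 -1.0e+00] t 36.6
```

{"method": "step_arm", "body": {
  "series": [
    {"x":-0.001,"y":-0.001,"z":0.06,"ax":0,"ay":0,"az":0,"grip":-1},
    {"x":-0.001,"y":-0.001,"z":0.12,"ax":0,"ay":0,"az":0,"grip":-1},
    {"x":-0.001,"y":-0.001,"z":0.144,"ax":0,"ay":0,"az":0,"grip":-1},
    {"x":-0.001,"y":-0.001,"z":0.144,"ax":0,"ay":0,"az":0,"grip":-1},
    {"x":-0.001,"y":-0.001,"z":0.144,"ax":0,"ay":0,"az":0,"grip":0},
    {"x":-0.001,"y":-0.001,"z":0.144,"ax":0,"ay":0,"az":0,"grip":1},
    {"x":-0.001,"y":-0.001,"z":0.144,"ax":0,"ay":0,"az":0,"grip":1},
    {"x":-0.001,"y":-0.001,"z":0.144,"ax":0,"ay":0,"az":0,"grip":1},
    {"x":-0.001,"y":-0.001,"z":0.144,"ax":0,"ay":0,"az":0,"grip":1},
    {"x":-0.001,"y":-0.001,"z":0.144,"ax":0,"ay":0,"az":0,"grip":1},
    {"x":-0.001,"y":-0.001,"z":0.144,"ax":0,"ay":0,"az":0,"grip":1}
  ]
}}

```text
time: 37.7
tool_pos: [0.5577, -0.1663, 0.02]
tcp_rot: [-0.002, 3.138, -0.002]
wrist_force: [0.1, 0.7, 6.4]
width: 0.705
grip_force: 33.3
```

```bash
python3 -c "
from h import *
go([.6432,.1637,.13])"
```

```text
xyz [-0.1727  0.6594 -0.22  ] pos [ 0.5577 -0.1663  0.02  ] yaw_y 90.07 tz [ 0.0039 -0.0012 -1.    ] t 37.7
```

{"method": "step_arm", "body": {
  "series": [
    {"x":0,"y":0,"z":-0.06,"ax":0,"ay":0,"az":0,"grip":1},
    {"x":0,"y":0,"z":-0.14,"ax":0,"ay":0,"az":0,"grip":1},
    {"x":0,"y":0.05,"z":-0.22,"ax":0,"ay":0,"az":0,"grip":1},
    {"x":-0.03,"y":0.13,"z":-0.22,"ax":0,"ay":0,"az":0,"grip":1},
    {"x":-0.07,"y":0.21,"z":-0.22,"ax":0,"ay":0,"az":0,"grip":1},
    {"x":-0.11,"y":0.29,"z":-0.22,"ax":0,"ay":0,"az":0,"grip":1},
    {"x":-0.15,"y":0.37,"z":-0.22,"ax":0,"ay":0,"az":0,"grip":1},
    {"x":-0.175,"y":0.45,"z":-0.22,"ax":0,"ay":0,"az":0,"grip":1},
    {"x":-0.175,"y":0.53,"z":-0.22,"ax":0,"ay":0,"az":0,"grip":1},
    {"x":-0.175,"y":0.61,"z":-0.22,"ax":0,"ay":0,"az":0,"grip":1},
    {"x":-0.175,"y":0.66,"z":-0.22,"ax":0,"ay":0,"az":0,"grip":1},
    {"x":-0.175,"y":0.66,"z":-0.22,"ax":0,"ay":0,"az":0,"grip":1}
  ]
}}

```text
time: 38.9
tool_pos: [0.6423, 0.1681, 0.1277]
tcp_rot: [0.008, -3.141, -0.002]
wrist_force: [-0.1, -0.9, -1.9]
width: 0.709
grip_force: 33.7
```

{"method": "step_arm", "body": {
  "series": [
    {"x":0,"y":0,"z":0,"ax":0,"ay":0,"az":0,"grip":1},
    {"x":0,"y":0,"z":0.06,"ax":0,"ay":0,"az":0,"grip":1},
    {"x":0,"y":0,"z":0.12,"ax":0,"ay":0,"az":0,"grip":1},
    {"x":0,"y":0,"z":0.17,"ax":0,"ay":0,"az":0,"grip":1},
    {"x":0,"y":0,"z":0.2,"ax":0,"ay":0,"az":0,"grip":1},
    {"x":0,"y":0,"z":0.212,"ax":0,"ay":0,"az":0,"grip":1},
    {"x":0,"y":0,"z":0.218,"ax":0,"ay":0,"az":0,"grip":1},
    {"x":0,"y":0,"z":0.218,"ax":0,"ay":0,"az":0,"grip":1},
    {"x":0,"y":0,"z":0.218,"ax":0,"ay":0,"az":0,"grip":1}
  ]
}}

```text
time: 39.8
tool_pos: [0.6441, 0.1646, 0.0204]
tcp_rot: [-0.002, 3.139, 0.001]
wrist_force: [0.5, -0.2, -1.8]
width: 0.704
grip_force: 33.7
```

Contact expected at 0.016.

{"method": "step_arm", "body": {
  "series": [
    {"x":-0.002,"y":-0.002,"z":0.003,"ax":0,"ay":0,"az":0,"grip":1},
    {"x":-0.002,"y":-0.002,"z":0.006,"ax":0,"ay":0,"az":0,"grip":1},
    {"x":-0.002,"y":-0.002,"z":0.009,"ax":0,"ay":0,"az":0,"grip":1},
    {"x":-0.002,"y":-0.002,"z":0.009,"ax":0,"ay":0,"az":0,"grip":1}
  ]
}}

```text
time: 40.2
tool_pos: [0.6445, 0.1635, 0.0161]
tcp_rot: [-0.002, 3.14, 0.0]
wrist_force: [-2.6, -1.3, 6.2]
width: 0.704
grip_force: 34.3
```

{"method": "step_arm", "body": {
  "series": [
    {"x":0,"y":0,"z":0,"ax":0,"ay":0,"az":0,"grip":0},
    {"x":0,"y":0,"z":0,"ax":0,"ay":0,"az":0,"grip":-1},
    {"x":0,"y":0,"z":0,"ax":0,"ay":0,"az":0,"grip":-1},
    {"x":0,"y":0,"z":0,"ax":0,"ay":0,"az":0,"grip":-1},
    {"x":0,"y":0,"z":-0.08,"ax":0,"ay":0,"az":0,"grip":-1},
    {"x":0,"y":0,"z":-0.16,"ax":0,"ay":0,"az":0,"grip":-1},
    {"x":0,"y":0,"z":-0.22,"ax":0,"ay":0,"az":0,"grip":-1},
    {"x":0,"y":-0.1,"z":-0.22,"ax":0,"ay":0,"az":0,"grip":-1},
    {"x":0,"y":-0.2,"z":-0.22,"ax":0,"ay":0,"az":0,"grip":-1},
    {"x":0,"y":-0.3,"z":-0.22,"ax":0,"ay":0,"az":0,"grip":-1},
    {"x":0,"y":-0.4,"z":-0.22,"ax":0,"ay":0,"az":0,"grip":-1},
    {"x":0,"y":-0.5,"z":-0.22,"ax":0,"ay":0,"az":0,"grip":-1}
  ]
}}

```text
time: 41.4
tool_pos: [0.6438, -0.0884, 0.1242]
tcp_rot: [-0.003, 3.141, 0.0]
wrist_force: [1.4, 0.1, 0.6]
width: 1.004
grip_force: 0.0
```

{"method": "step_arm", "body": {
  "series": [
    {"x":0.004,"y":-0.08,"z":0,"ax":0,"ay":0,"az":0,"grip":-1},
    {"x":0.004,"y":-0.162,"z":0,"ax":0,"ay":0,"az":0,"grip":-1},
    {"x":0.004,"y":-0.162,"z":0.04,"ax":0,"ay":0,"az":0,"grip":-1},
    {"x":0.004,"y":-0.162,"z":0.08,"ax":0,"ay":0,"az":0,"grip":-1},
    {"x":0.004,"y":-0.162,"z":0.08,"ax":0,"ay":0,"az":0,"grip":-1},
    {"x":0.004,"y":-0.162,"z":0.08,"ax":0,"ay":0,"az":0,"grip":-1}
  ]
}}

```text
time: 42.0
tool_pos: [0.6417, -0.1674, 0.0837]
tcp_rot: [0.002, -3.14, -0.001]
wrist_force: [0.1, -0.5, 0.4]
width: 1.0
grip_force: 0.0
```

```bash
python3 -c "
from h import *
go([.6426,-.1676,.015])"
```

```text
xyz [-0.0021 -0.0005  0.1373] pos [ 0.6417 -0.1674  0.0837] yaw_y 90.07 tz [-1.6e-03  5.0e-04 -1.0e+00] t 42.0
```

{"method": "step_arm", "body": {
  "series": [
    {"x":0,"y":0,"z":0.06,"ax":0,"ay":0,"az":0,"grip":-1},
    {"x":0,"y":0,"z":0.115,"ax":0,"ay":0,"az":0,"grip":-1},
    {"x":0,"y":0,"z":0.138,"ax":0,"ay":0,"az":0,"grip":-1},
    {"x":0,"y":0,"z":0.138,"ax":0,"ay":0,"az":0,"grip":-1},
    {"x":0,"y":0,"z":0.138,"ax":0,"ay":0,"az":0,"grip":0},
    {"x":0,"y":0,"z":0.138,"ax":0,"ay":0,"az":0,"grip":1},
    {"x":0,"y":0,"z":0.138,"ax":0,"ay":0,"az":0,"grip":1},
    {"x":0,"y":0,"z":0.138,"ax":0,"ay":0,"az":0,"grip":1},
    {"x":0,"y":0,"z":0.138,"ax":0,"ay":0,"az":0,"grip":1},
    {"x":0,"y":0,"z":0.138,"ax":0,"ay":0,"az":0,"grip":1},
    {"x":0,"y":0,"z":0.138,"ax":0,"ay":0,"az":0,"grip":1}
  ]
}}

```text
time: 43.1
tool_pos: [0.6442, -0.168, 0.0178]
tcp_rot: [-0.002, 3.138, -0.002]
wrist_force: [-0.7, 1.0, 5.1]
width: 0.683
grip_force: 33.0
```

```bash
python3 -c "
from h import *
go([.6245,.0546,.115])"
```

```text
xyz [ 0.038   0.4451 -0.1949] pos [ 0.6442 -0.168   0.0178] yaw_y 90.07 tz [ 0.004 -0.001 -1.   ] t 43.1
```

{"method": "step_arm", "body": {
  "series": [
    {"x":0,"y":0,"z":-0.06,"ax":0,"ay":0,"az":0,"grip":1},
    {"x":0,"y":0,"z":-0.14,"ax":0,"ay":0,"az":0,"grip":1},
    {"x":0,"y":0.05,"z":-0.195,"ax":0,"ay":0,"az":0,"grip":1},
    {"x":0.01,"y":0.13,"z":-0.195,"ax":0,"ay":0,"az":0,"grip":1},
    {"x":0.02,"y":0.21,"z":-0.195,"ax":0,"ay":0,"az":0,"grip":1},
    {"x":0.035,"y":0.29,"z":-0.195,"ax":0,"ay":0,"az":0,"grip":1},
    {"x":0.035,"y":0.37,"z":-0.195,"ax":0,"ay":0,"az":0,"grip":1},
    {"x":0.035,"y":0.42,"z":-0.195,"ax":0,"ay":0,"az":0,"grip":1},
    {"x":0.035,"y":0.445,"z":-0.195,"ax":0,"ay":0,"az":0,"grip":1},
    {"x":0.035,"y":0.445,"z":-0.195,"ax":0,"ay":0,"az":0,"grip":1},
    {"x":0.035,"y":0.445,"z":-0.195,"ax":0,"ay":0,"az":0,"grip":1}
  ]
}}

```text
time: 44.2
tool_pos: [0.6245, 0.054, 0.1127]
tcp_rot: [0.002, -3.142, 0.001]
wrist_force: [-0.0, -0.2, -1.7]
width: 0.679
grip_force: 33.5
```

{"method": "step_arm", "body": {
  "series": [
    {"x":0,"y":0,"z":0.06,"ax":0,"ay":0,"az":0,"grip":1},
    {"x":0,"y":0,"z":0.12,"ax":0,"ay":0,"az":0,"grip":1},
    {"x":0,"y":0,"z":0.16,"ax":0,"ay":0,"az":0,"grip":1},
    {"x":0,"y":0,"z":0.18,"ax":0,"ay":0,"az":0,"grip":1},
    {"x":0,"y":0,"z":0.188,"ax":0,"ay":0,"az":0,"grip":1},
    {"x":0,"y":0,"z":0.193,"ax":0,"ay":0,"az":0,"grip":1},
    {"x":0,"y":0,"z":0.193,"ax":0,"ay":0,"az":0,"grip":1},
    {"x":0,"y":0,"z":0.193,"ax":0,"ay":0,"az":0,"grip":1}
  ]
}}

```text
time: 45.0
tool_pos: [0.6256, 0.0548, 0.0176]
tcp_rot: [-0.002, 3.139, 0.0]
wrist_force: [-0.7, -1.0, -1.1]
width: 0.686
grip_force: 33.5
```

{"method": "step_arm", "body": {
  "series": [
    {"x":-0.001,"y":0,"z":0.003,"ax":0,"ay":0,"az":0,"grip":1},
    {"x":-0.001,"y":0,"z":0.006,"ax":0,"ay":0,"az":0,"grip":1},
    {"x":-0.001,"y":0,"z":0.009,"ax":0,"ay":0,"az":0,"grip":1},
    {"x":-0.001,"y":0,"z":0.009,"ax":0,"ay":0,"az":0,"grip":1}
  ]
}}

```text
time: 45.4
tool_pos: [0.6256, 0.055, 0.0138]
tcp_rot: [-0.002, 3.141, -0.0]
wrist_force: [-3.3, -0.1, 8.8]
width: 0.685
grip_force: 34.3
```

Release, rise and draw back clear of the top camera's view.

{"method": "step_arm", "body": {
  "series": [
    {"x":0,"y":0,"z":0,"ax":0,"ay":0,"az":0,"grip":0},
    {"x":0,"y":0,"z":0,"ax":0,"ay":0,"az":0,"grip":-1},
    {"x":0,"y":0,"z":0,"ax":0,"ay":0,"az":0,"grip":-1},
    {"x":0,"y":0,"z":0,"ax":0,"ay":0,"az":0,"grip":-1},
    {"x":0,"y":0,"z":-0.08,"ax":0,"ay":0,"az":0,"grip":-1},
    {"x":0,"y":0,"z":-0.16,"ax":0,"ay":0,"az":0,"grip":-1},
    {"x":0,"y":0,"z":-0.25,"ax":0,"ay":0,"az":0,"grip":-1},
    {"x":0.1,"y":-0.05,"z":-0.33,"ax":0,"ay":0,"az":0,"grip":-1},
    {"x":0.2,"y":-0.1,"z":-0.38,"ax":0,"ay":0,"az":0,"grip":-1},
    {"x":0.3,"y":-0.15,"z":-0.38,"ax":0,"ay":0,"az":0,"grip":-1},
    {"x":0.4,"y":-0.2,"z":-0.38,"ax":0,"ay":0,"az":0,"grip":-1},
    {"x":0.4,"y":-0.2,"z":-0.38,"ax":0,"ay":0,"az":0,"grip":-1}
  ]
}}

```text
time: 46.6
tool_pos: [0.4228, -0.0461, 0.2019]
tcp_rot: [-0.002, 3.141, -0.001]
wrist_force: [0.1, 0.2, 1.0]
width: 1.003
grip_force: 0.0
```

```bash
python3 -c "
from h import *
t=imaging.read_camera('top');a=dict(np.load('top0.npz'))['img'];b=t['img']
im=np.vstack([a[120:300,60:470],b[120:300,60:470]]);cv2.imwrite('pics/end.png',cv2.resize(np.ascontiguousarray(im[:,:,::-1]),None,fx=1.6,fy=1.6,interpolation=cv2.INTER_CUBIC))
for n,(u,v),r in [('white',(209,177),14),('mill',(215,213),12),('salt',(258,186),14)]:
    T=a[v-r:v+r,u-r:u+r];S=b[v-r-8:v+r+8,u-r-8:u+r+8];m=cv2.matchTemplate(S,T,cv2.TM_CCOEFF_NORMED);_,k,_,l=cv2.minMaxLoc(m);print(n,k,l[0]-8,l[1]-8)
go([.4,0,.2])"
```

```text
white 0.9870575070381165 1 0
mill 0.9857812523841858 0 0
salt 0.9957674145698547 0 0
xyz [0.0361 0.0949 0.0023] pos [ 0.4181 -0.0474  0.2012] yaw_y 90.06 tz [-0.0052 -0.0019 -1.    ] t 46.65
```

View pics/end.png

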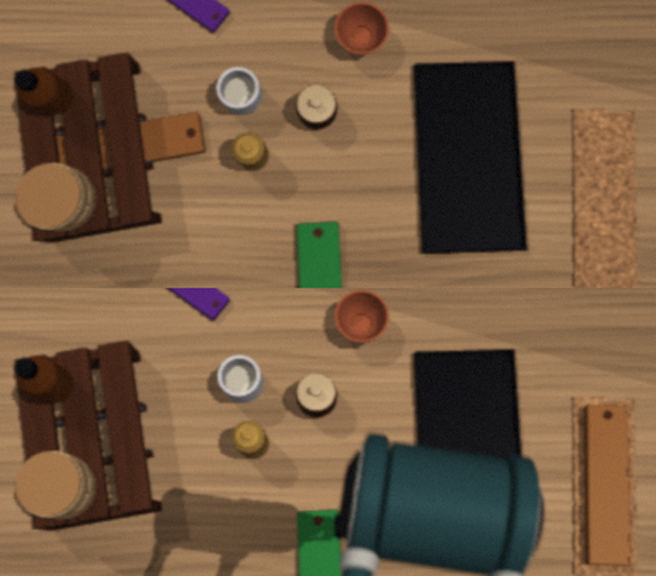

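All three are back within about 1 px (2 mm) of their starting places, the plank lies on the mat, and nothing else has moved. Settling briefly, then handing in.

{"method": "step_arm", "body": {
  "series": [
    {"x":0,"y":0,"z":0,"ax":0,"ay":0,"az":0,"grip":-1},
    {"x":0,"y":0,"z":0,"ax":0,"ay":0,"az":0,"grip":-1},
    {"x":0,"y":0,"z":0,"ax":0,"ay":0,"az":0,"grip":-1}
  ]
}}

```text
time: 46.95
tool_pos: [0.4262, -0.0451, 0.2019]
tcp_rot: [-0.003, 3.141, 0.0]
wrist_force: [-0.7, -0.0, -0.3]
width: 1.001
grip_force: 0.0
```

```bash
python3 -c "
from workcell import bot
print(bot.finish_job())"
```

```text
the job is handed in; nothing more can be done
None
```

I handed the job in at about 47 s (no verdict came back): the plank lies centred and lengthwise on the cork mat, the salt pot, white pot and mill are within about 2 mm of where they stood, and the oil bottle, steamer stack and terracotta bowl look unmoved in the last top picture.

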